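# Change over the handle-drilling jig and put the files away

## Robot

A 6-joint arm with a two-finger parallel gripper is mounted at the origin on the work surface. World frame = base frame: x ahead of the robot, y to its left, z up, the work surface at z = 0. Lengths are in m, angles in rad, forces in N, time in s.
With the tool pointing down it reaches from about 0.275 to 0.825 m from the base axis. Payload 4.9 kg.
Tool frame: the origin (TCP) lies midway between the tips of the shut fingers; the grasp point (between the pads) lies 19 mm behind it (bot.grip_depth is the distance from the TCP to the grasp point, in m); y points along the fingers, x is the direction in which the jaws open and shut, and the axes are right-handed (so a half turn about y gives the same grasp; the last joint's range is limited). The gripper opens to 85 mm and grips with 20 to 120 N. Pads are 22 mm wide; open, the fingers measure 114 mm over their backs; the gripper's body (76 mm by 85 mm) begins 54 mm behind the grasp point. The pads swing forward as they close: fully open they stand 13 mm farther back than shut.
Start: joints at [-1.333, 0.326, -0.193, 1.052, 0, 1.437], TCP at [0.2, -0.512, 0.231] pointing down, gripper open.
Joint ranges: [-2.65, 2.65], [-0.97, 1.79], [-1.3, 1.35], [-1.93, 2.1], [-1.47, 1.37], [-3.14, 3.14]. Speed limits (rad/s): [2.57, 2.57, 3.14, 3.14, 3.14, 3.14].

## Interface

Orientations are given as a unit quaternion [w, x, y, z].
In Python, from cell import bot gives the robot as it stands. Calls block until the motion is done:
- bot.move_pose(position, orientation): joint-space move of the TCP to a pose.
- bot.move_linear(position, speed=0.15, rotation=None, until_force=None): straight line of the TCP; rotation=None keeps the orientation; speed is the mean speed in m/s. With until_force (N) it stops when the force on the tool has changed by that much, and returns True; else False.
- bot.goto_joints(angles): joint-space move.
- bot.set_gripper(opening, grasp_force=None): opening from 0.0 (shut) to 1.0 (fully open); grasp_force is the grip in N (None keeps the last); returns when the fingers have stopped.
- bot.wait(seconds).
- bot.solve_ik(position, orientation): joint angles nearest the present ones, or None.
- bot.camera(name): name is "scene" or "top" or "wrist"; returns the picture (420x560x3 uint8, red, green, blue); there is no depth.
- bot.calibration(name): a dict with "mtx" (3x3 intrinsics, pixels), "k1" (the pictures are not rectified: a ray, as slopes to the right and down, at radius r is drawn at 1 + k1 r^2 times it, then the intrinsics apply), "extrinsics" (4x4, takes a point from world to camera coordinates); the wrist camera has in their place "hand_eye" (4x4, takes a point from camera to tool coordinates, whose origin is the TCP and whose axes are the tool frame's). Camera axes: x right, y down, z forward; pixel columns grow to the right and rows downward; lengths in m; the calibration is good to about 2 mm. A picture is of the moment at which its call begins: read the wrist's pose just before it. calibration takes no time and is no camera call.
A pose or a line that the arm cannot do raises bot.PlanningError and nothing moves.
- bot.close_job(): hands the job in, once; it reports no verdict.
Trained networks look in the newest picture that a camera, given by its name, has taken for a name from the list of things; names that differ only in an ending like _2 or _b are one class to them, and where a whole thing is asked for, a point or a joint stands for the part that bears it (a point fixed in the world has none). Each returns a list of dicts, best first, with "confidence" (0 to 1); they miss things now and then, are a little off and sometimes report something else, mostly with a low value. They report only what shows in the picture. A call takes as long as a camera call.
- bot.search_frame(camera, thing): "bbox" ([left, top, width, height] in pixels, round what is visible of it).
Readings, each from a call of its own:
- bot.read_clock(): time.
- bot.read_joint_positions(): joint angles.
- bot.read_joint_vel(): joint speeds.
- bot.read_joint_efforts(): joint torques, N m.
- bot.read_position(): TCP position.
- bot.read_tool_rot(): TCP orientation.
- bot.read_ft_force(): force on the tool from outside, world axes, zero at the start.
- bot.read_moment(): the same for the moment, N m.
- bot.read_gripper_width(): opening from 0.0 (shut) to 1.0 (fully open).
Only numpy, scipy, OpenCV 4.12 (cv2) and the standard library are available. Lean on these libraries where they do the work, as an engineer would, in place of code of your own. Each camera call takes 0.05 s, during which the arm holds its last target.

## Task

Change over the drilling jig for the next knife handle: swing its hinged leaf open, move the drilled orange-brown block out of the pocket and lay it flat in the blue tray, seat the green block fully home and square in the pocket, then swing the leaf fully closed over it. Also clear the loose files off the bench, standing every one in the grey file pot with the blade down and the handle up. Leave everything else on the bench where it is.

Things in the scene. Friction and masses are not known exactly. Their poses are not given: they have to be found in the camera images.
- jig: Drilling jig screwed to the bench: aluminium base 78 x 190 x 10 mm. Origin on the bench under the pocket's centre; z up, y along the pocket towards the hinge end, x across. Pocket 123 x 43 mm, floor 10 mm above the bench; walls 12 mm high, 10 mm thick (tops at 22 mm); the long walls have a 56 mm gap at mid-length for fingers. Two hinge lugs at the +y end rise to 48 mm
- pocket (a point): Centre of the pocket's floor, 10 mm above the bench; axes as the jig's
- leaf (a joint): The jig's hinged steel leaf (drill guide, 34 mm wide, 8 mm thick, two brass bushes) with a red U-shaped handle at its free end. In rad: 0 = closed, level, 1 mm above a seated block; 1.57 = upright; 1.85 = stop. Stiff friction hinge: stays where it is left at any angle; about 2.5 N at the handle moves it
- leaf_bar (a point): Middle of the leaf handle's cross bar: round, 10 mm thick, along the jig's x; 44 mm free between the two arms that carry it, 37 mm between it and the leaf. It moves on a circle of 190 mm about the hinge axis; closed, it is 40 mm above the bench, 110 mm from the pocket's centre on the jig's -y side, clear of the base; it rises as the leaf opens
- leaf_hinge (a point): Point on the leaf's hinge axis, which runs along the jig's x: 80 mm from the pocket's centre on the jig's +y side, 40 mm above the bench
- drilled: The drilled handle block: orange-brown wood, 120 x 40 x 25 mm, about 120 g, two dark pin holes in the top. Starts seated in the jig under the leaf. Origin at its centre, x along its length, y across its width, z up
- fresh: The fresh handle block, green, not drilled, same size: 120 x 40 x 25 mm, about 120 g; lies flat on the bench. Origin at its centre, x along its length, y across its width, z up. Either end may go either way round in the jig
- tray: Shallow open blue tray for finished blocks, fixed: 210 x 140 x 30 mm outside, walls and floor 4 mm. Origin at the centre of its underside, x along its long side, z up
- pot: Round grey steel file pot, screwed to the bench: 64 mm outside diameter, 100 mm high, wall 3 mm (58 mm inside), floor 5 mm thick. Origin at the centre of its underside, z up
- file1: Small hand file, red handle (may be absent), lying on the bench. Square handle 75 x 14 x 14 mm; steel blade 90 mm long, 8 x 4 mm; 165 mm over all, 45 g, centre of mass about 14 mm bladewards of the handle's centre. Origin at the handle's centre on the axis (7 mm above the bench when lying); x along the file towards the blade tip
- file1_blade (a point): Point on the blade's axis of the file with the red handle: 60 mm from the handle's centre, 22.5 mm past the handle's end, 67.5 mm from the tip
- file2: Small hand file, yellow handle (may be absent), lying on the bench. Square handle 75 x 14 x 14 mm; steel blade 90 mm long, 8 x 4 mm; 165 mm over all, 45 g, centre of mass about 14 mm bladewards of the handle's centre. Origin at the handle's centre on the axis (7 mm above the bench when lying); x along the file towards the blade tip
- file2_blade (a point): Point on the blade's axis of the file with the yellow handle: 60 mm from the handle's centre, 22.5 mm past the handle's end, 67.5 mm from the tip
- file3: Small hand file, orange handle (may be absent), lying on the bench. Square handle 75 x 14 x 14 mm; steel blade 90 mm long, 8 x 4 mm; 165 mm over all, 45 g, centre of mass about 14 mm bladewards of the handle's centre. Origin at the handle's centre on the axis (7 mm above the bench when lying); x along the file towards the blade tip
- file3_blade (a point): Point on the blade's axis of the file with the orange handle: 60 mm from the handle's centre, 22.5 mm past the handle's end, 67.5 mm from the tip
- file4: Small hand file, blue handle (may be absent), lying on the bench. Square handle 75 x 14 x 14 mm; steel blade 90 mm long, 8 x 4 mm; 165 mm over all, 45 g, centre of mass about 14 mm bladewards of the handle's centre. Origin at the handle's centre on the axis (7 mm above the bench when lying); x along the file towards the blade tip
- file4_blade (a point): Point on the blade's axis of the file with the blue handle: 60 mm from the handle's centre, 22.5 mm past the handle's end, 67.5 mm from the tip
- purple_blank: Spare purple handle blank, 120 x 40 x 25 mm, on the bench, to be left alone; origin at its centre, x along its length
- blue_blank: Spare blue handle blank, 120 x 40 x 25 mm, on the bench, to be left alone; origin at its centre, x along its length
- hammer: Hammer, orange handle, 270 mm long, lying at the right of the bench; to be left alone
- glue: Glue bottle, white with orange cap, 52 mm diameter, 140 mm high, standing; origin under its centre; to be left alone
- tape: Roll of masking tape, 90 mm diameter, 25 mm high, lying flat; origin under its centre; to be left alone
- sanding_block: Cork sanding block 100 x 60 x 35 mm; origin under its centre; to be left alone
- chuck_key: Drill chuck key, dark steel, T-shaped, 70 mm long, 18 mm high; to be left alone

How it is judged:
On the way, in this order (a step that is already met when the one before it is completed fails the run):
1. the jig's leaf is swung open (beyond 1.2 rad) (value of joint leaf above 1.2 rad), for 0.2 s.
2. the green block is seated flat and square in the pocket, with the leaf still open (horizontal distance between fresh and pocket below 0.004 m and z of fresh in the frame of jig below 0.0245 m and angle between the z axis of fresh and the z axis of jig, either way round below 0.03 rad and angle between the x axis of fresh and the y axis of jig, either way round below 0.05 rad and value of joint leaf above 0.8 rad), for 0.2 s.
3. the leaf is closed over the seated green block (horizontal distance between fresh and pocket below 0.004 m and z of fresh in the frame of jig below 0.0245 m and angle between the z axis of fresh and the z axis of jig, either way round below 0.03 rad and angle between the x axis of fresh and the y axis of jig, either way round below 0.05 rad and value of joint leaf below 0.05 rad), for 0.2 s.
At the end, for the whole second after the job is handed in: Green block in the pocket: within 4 mm of centre and 2 mm of the floor, flat to 0.03 and square to 0.05 rad; leaf below 0.05 rad; drilled block flat on the tray's floor; each file in the pot, blade down, blade point under 95 mm above the pot's underside, leaning under 37 deg; all at rest (all of step 3 and x of drilled in the frame of tray between -0.1 and 0.1 m and y of drilled in the frame of tray between -0.066 and 0.066 m and z of drilled in the frame of tray below 0.022 m and angle between the z axis of drilled and the z axis of tray, either way round below 0.1 rad and linear speed of each of drilled, fresh, file1, file2, file3, file4 below 0.03 m/s and horizontal distance between each of file1_blade, file2_blade, file3_blade, file4_blade and pot below 0.031 m and z of each of file1_blade, file2_blade, file3_blade, file4_blade in the frame of pot below 0.095 m and angle between each of file1, file2, file3, file4's own x axis and vertical above 2.49 rad); the robot touches nothing.
It fails at once if the purple or the blue blank is displaced by more than 4 cm (distance of any of purple_blank, blue_blank from where it was at the start of the episode above 0.04 m).
It fails at once if the hammer, glue bottle, tape roll, sanding block or chuck key is displaced by more than 4 cm (distance of any of hammer, glue, tape, sanding_block, chuck_key from where it was at the start of the episode above 0.04 m).
Of file1, file2, file3, file4 only 2 to 4 are there at a start; the rules pass over those that are not, and their reading is None.
At some moment in a run one of file1, file2, file3, file4, fresh may be knocked a few centimetres aside while the robot is not near it.
Once in a run the grip may slacken for a moment while it holds something.
It also fails if it takes over 210 s, if anything falls off the work surface, if the arm or the gripper's body presses on something with over 40 N, if the wrist force passes 120 N, or if a joint passes its speed limit or range.

## Working session

There is one attempt and no reset: what is moved stays moved. The work goes in short steps, each a Python script; the robot and the scene stay as the last script left them, time stands still between calls to the robot, and variables do not carry over. Pictures are saved under pics/ and viewed, and the job is handed in when it is done.

```bash
ls; mkdir -p pics; python3 - <<'E'
from cell import bot
import cv2,numpy as np
for n in ("scene","top","wrist"):
    im=bot.camera(n); cv2.imwrite(f"pics/{n}0.png",cv2.resize(im[:,:,::-1],None,fx=1.4,fy=1.4,interpolation=cv2.INTER_CUBIC))
    c=bot.calibration(n); print(n,{k:np.round(v,4).tolist() for k,v in c.items()})
print(bot.read_clock(),bot.grip_depth,bot.read_tool_rot(),bot.read_gripper_width())
E
```

```text
pics
scene {'mtx': [[387.6241, 0.0, 286.6], [0.0, 387.6241, 212.3768], [0.0, 0.0, 1.0]], 'k1': -0.0672, 'extrinsics': [[-0.169, 0.9856, 0.0056, 0.1483], [0.5781, 0.1037, -0.8094, -0.2606], [-0.7983, -0.1336, -0.5873, 1.6889], [0.0, 0.0, 0.0, 1.0]]}
top {'mtx': [[380.3506, 0.0, 276.8768], [0.0, 380.3506, 207.7776], [0.0, 0.0, 1.0]], 'k1': 0.0177, 'extrinsics': [[0.026, -0.9992, 0.0318, -0.0947], [-0.9864, -0.0308, -0.1613, 0.5732], [0.1622, -0.0271, -0.9864, 0.9876], [0.0, 0.0, 0.0, 1.0]]}
wrist {'mtx': [[340.9329, 0.0, 280.9297], [0.0, 340.9329, 210.7931], [0.0, 0.0, 1.0]], 'k1': -0.0292, 'hand_eye': [[1.0, 0.0001, 0.0004, -0.0001], [-0.0003, -0.3263, 0.9453, -0.1417], [0.0002, -0.9453, -0.3263, 0.0827], [0.0, 0.0, 0.0, 1.0]]}
0.15 0.0187 [ 0.58409896 -0.58349902  0.39931116 -0.39863253] 1.003151335305792
```

View pics.

View pics/top0.png

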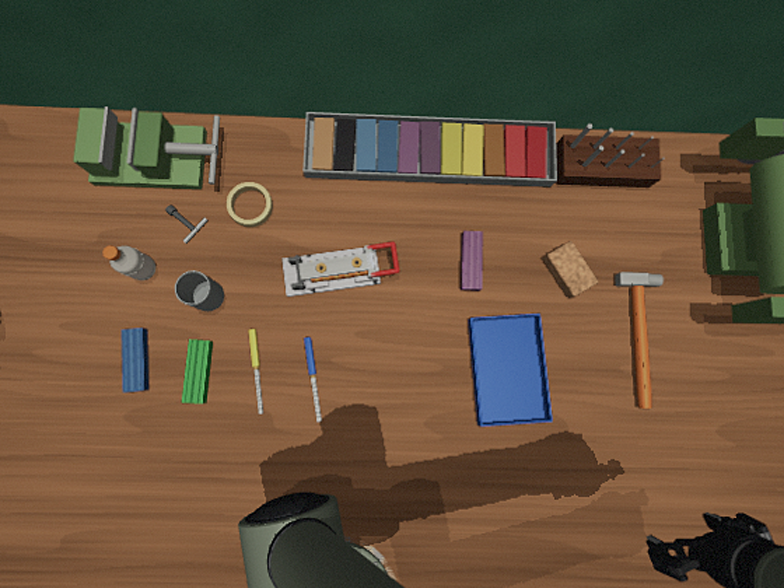

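View pics/scene0.png

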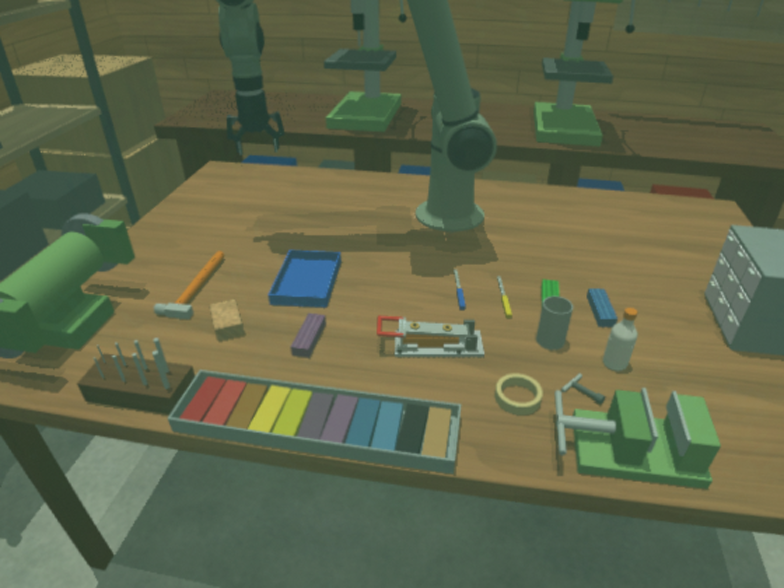

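View pics/wrist0.png

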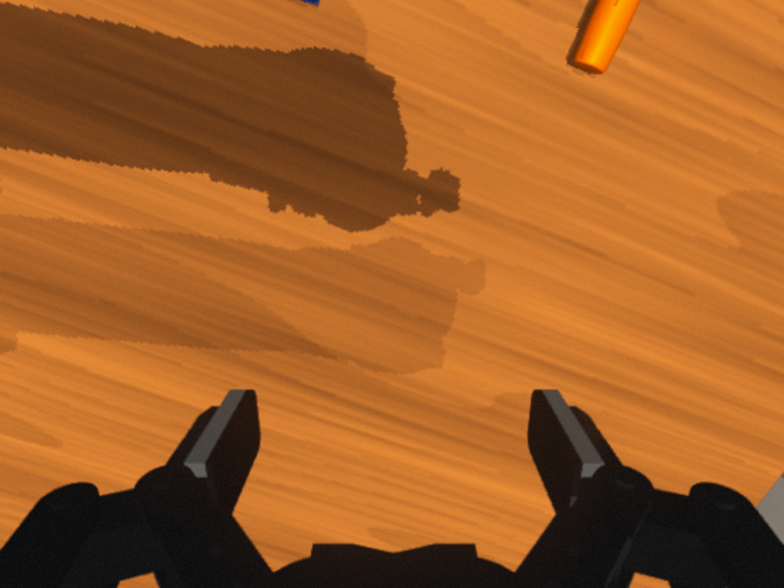

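```bash
cat > h.py <<'E'
from cell import bot
import cv2,numpy as np
from scipy.spatial.transform import Rotation as R
def Rq(q): return R.from_quat([q[1],q[2],q[3],q[0]])
def q4(r): a=r.as_quat(); return [a[3],a[0],a[1],a[2]]
def toolpose(): 
    p=np.array(bot.read_position()); r=Rq(bot.read_tool_rot()).as_matrix(); T=np.eye(4);T[:3,:3]=r;T[:3,3]=p; return T
def cam2world(name,T=None):
    c=bot.calibration(name)
    if name=="wrist": return (toolpose() if T is None else T)@np.array(c["hand_eye"])
    return np.linalg.inv(np.array(c["extrinsics"]))
def px2w(name,px,z,T=None):
    c=bot.calibration(name)
    u=cv2.undistortPoints(np.array(px,float).reshape(-1,1,2),np.array(c["mtx"]),np.array([c["k1"],0,0,0,0.])).reshape(-1,2)
    M=cam2world(name,T); d=np.c_[u,np.ones(len(u))]@M[:3,:3].T; o=M[:3,3]
    s=(z-o[2])/d[:,2]; return o+d*s[:,None]
def w2px(name,P,T=None):
    c=bot.calibration(name); M=np.linalg.inv(cam2world(name,T))
    p,_=cv2.projectPoints(np.array(P,float).reshape(-1,1,3),cv2.Rodrigues(M[:3,:3])[0],M[:3,3],np.array(c["mtx"]),np.array([c["k1"],0,0,0,0.])); return p.reshape(-1,2)
def tq(az,tilt=None):
    """tool down, jaws (tool x) along horizontal direction az"""
    x=np.array([np.cos(az),np.sin(az),0]); y=np.array([0,0,-1.]); z=np.cross(x,y)
    return R.from_matrix(np.c_[x,y,z])
def shot(name,fn,s=1.4):
    T=toolpose() if name=="wrist" else None
    im=bot.camera(name); cv2.imwrite("pics/"+fn,cv2.resize(im[:,:,::-1],None,fx=s,fy=s,interpolation=cv2.INTER_CUBIC)); np.save("pics/"+fn+".npy",im)
    return im,T
E
python3 - <<'E'
from h import *
im=bot.camera("top"); np.save("pics/top0.npy",im)
for n in ["leaf","leaf_bar","jig","drilled","fresh","tray","pot","file1","file2","file3","file4","purple_blank","blue_blank","hammer","glue","tape","sanding_block","chuck_key"]:
    r=bot.search_frame("top",n)
    o=[]
    for d in r[:2]:
        b=d["bbox"]; o.append((round(d["confidence"],2),np.round(b).tolist(),np.round(px2w("top",[b[0]+b[2]/2,b[1]+b[3]/2],0.01)[0][:2],3).tolist()))
    print(n,o)
cv2.imwrite("pics/crop0.png",cv2.resize(im[150:310,60:400,::-1],None,fx=2.3,fy=2.3,interpolation=cv2.INTER_CUBIC))
print(bot.read_clock())
E
```

```text
leaf [(0.68, [212.0, 172.0, 74.0, 29.0], [0.642, -0.0]), (0.18, [200.0, 173.0, 83.0, 37.0], [0.625, 0.021])]
leaf_bar [(0.57, [213.0, 172.0, 69.0, 32.0], [0.636, 0.006]), (0.31, [225.0, 192.0, 35.0, 11.0], [0.609, 0.019])]
jig [(0.62, [390.0, 176.0, 36.0, 34.0], [0.638, -0.454]), (0.61, [202.0, 175.0, 83.0, 36.0], [0.622, 0.017])]
drilled [(0.62, [226.0, 194.0, 33.0, 6.0], [0.611, 0.019]), (0.36, [160.0, 133.0, 37.0, 27.0], [0.751, 0.208])]
fresh [(0.82, [130.0, 242.0, 23.0, 50.0], [0.407, 0.285])]
tray [(0.92, [334.0, 223.0, 60.0, 80.0], [0.436, -0.327]), (0.34, [203.0, 175.0, 82.0, 38.0], [0.62, 0.015])]
pot [(0.65, [128.0, 193.0, 30.0, 33.0], [0.566, 0.293]), (0.57, [176.0, 237.0, 12.0, 56.0], [0.416, 0.177])]
file1 [(0.77, [176.0, 233.0, 14.0, 62.0], [0.418, 0.173]), (0.59, [216.0, 240.0, 14.0, 60.0], [0.406, 0.063])]
file2 [(0.77, [176.0, 233.0, 14.0, 62.0], [0.418, 0.173]), (0.59, [216.0, 240.0, 14.0, 60.0], [0.406, 0.063])]
file3 [(0.77, [176.0, 233.0, 14.0, 62.0], [0.418, 0.173]), (0.59, [216.0, 240.0, 14.0, 60.0], [0.406, 0.063])]
file4 [(0.77, [176.0, 233.0, 14.0, 62.0], [0.418, 0.173]), (0.59, [216.0, 240.0, 14.0, 60.0], [0.406, 0.063])]
purple_blank [(0.92, [328.0, 165.0, 18.0, 43.0], [0.648, -0.249]), (0.65, [332.0, 223.0, 62.0, 78.0], [0.437, -0.323])]
blue_blank [(0.63, [87.0, 237.0, 22.0, 43.0], [0.428, 0.401])]
hammer [(0.71, [436.0, 194.0, 38.0, 95.0], [0.502, -0.583])]
glue [(0.8, [70.0, 174.0, 40.0, 24.0], [0.626, 0.443])]
tape [(0.63, [161.0, 128.0, 37.0, 34.0], [0.755, 0.205])]
sanding_block [(0.92, [392.0, 174.0, 34.0, 40.0], [0.634, -0.456]), (0.38, [201.0, 174.0, 82.0, 38.0], [0.622, 0.02])]
chuck_key [(0.58, [117.0, 146.0, 28.0, 25.0], [0.71, 0.338])]
1.1
```

View pics/crop0.png

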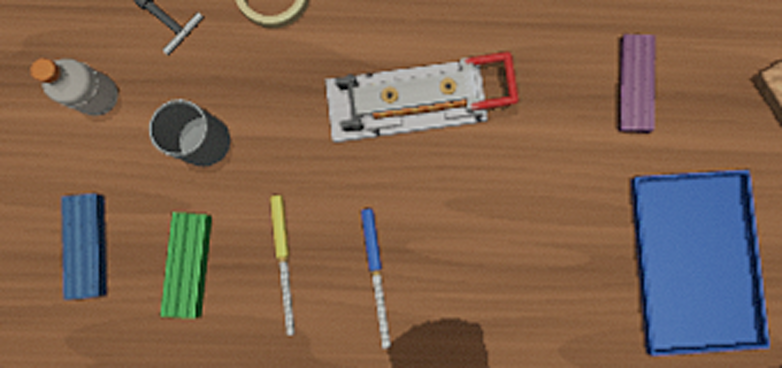

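```bash
python3 - <<'E'
from h import *
for az in (0.12,0.12+np.pi):
  for p in ([0.61,0.02,0.25],[0.62,0.02,0.03],[0.61,-.1,0.05],[0.41,0.285,0.05]):
    print(az,p,bot.solve_ik(p,q4(tq(az))))
bot.move_pose([0.61,0.01,0.22],q4(tq(0.12+np.pi)))
im,T=shot("wrist","w1.png"); np.save("pics/w1T.npy",T); print(T, bot.read_clock())
E
```

```text
0.12 [0.61, 0.02, 0.25] [-0.08811     0.42910591  0.00917766  1.15086807  0.          1.36268633]
0.12 [0.62, 0.02, 0.03] [-0.08668123  0.64366083 -0.2361829   0.69095261  0.          1.36411509]
0.12 [0.61, -0.1, 0.05] [-0.28183867  0.6156003  -0.22738959  0.72780645  0.          1.16895766]
0.12 [0.41, 0.285, 0.05] [ 0.45950644  0.43996922 -0.55614711  0.57467999  0.          1.91030277]
3.2615926535897932 [0.61, 0.02, 0.25] [-0.08811     0.42910591  0.00917766  1.15086807  0.         -1.77890633]
3.2615926535897932 [0.62, 0.02, 0.03] [-0.08668123  0.64366083 -0.2361829   0.69095261  0.         -1.77747756]
3.2615926535897932 [0.61, -0.1, 0.05] [-0.28183867  0.6156003  -0.22738959  0.72780645  0.         -1.972635  ]
3.2615926535897932 [0.41, 0.285, 0.05] [ 0.45950644  0.43996922 -0.55614711  0.57467999  0.         -1.23128988]
[[-9.92929621e-01  8.10384418e-05  1.18704512e-01  6.10035563e-01]
 [-1.18704523e-01 -1.47941723e-04 -9.92929612e-01  9.44191047e-03]
 [-6.29041185e-05 -9.99999986e-01  1.56515349e-04  2.20032368e-01]
 [ 0.00000000e+00  0.00000000e+00  0.00000000e+00  1.00000000e+00]] 3.875
```

View pics/w1.png

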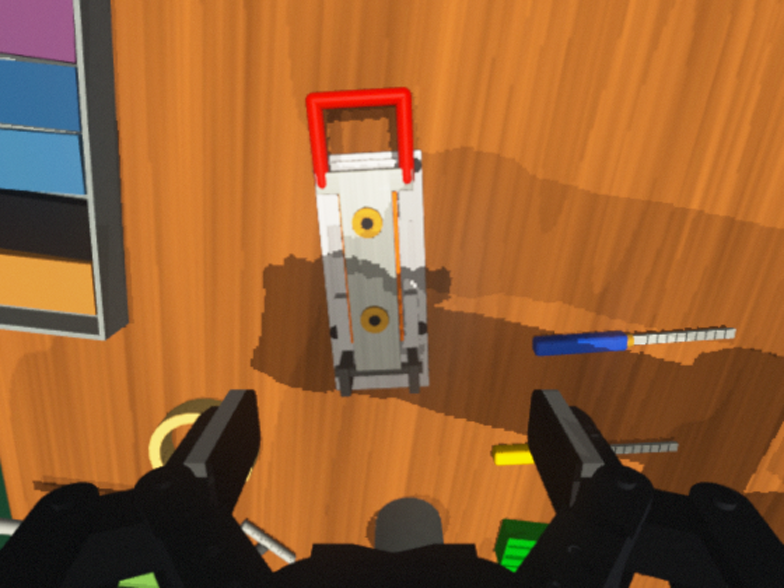

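```bash
python3 - <<'E'
from h import *
T=np.load("pics/w1T.npy")
bar=px2w("wrist",np.array([[359,98],[311,101],[407,95]])/1.4,0.04,T)
bush=px2w("wrist",np.array([[367,222],[374,320]])/1.4,0.046,T)
lug=px2w("wrist",np.array([[347,373],[415,370]])/1.4,0.044,T)
base=px2w("wrist",np.array([[335,388],[429,385]])/1.4,0.010,T)
for n in("bar","bush","lug","base"): print(n,np.round(globals()[n],4).tolist())
b=bar[0];h=(lug[0]+lug[1])/2
for a,c in((b,h),(b,bush[0]),(b,bush[1])):
  d=c-a; print(np.arctan2(-d[0],d[1]),np.hypot(*d[:2]))
d=h-b; psi=np.arctan2(-d[0],d[1]); jy=np.array([-np.sin(psi),np.cos(psi)])
print("centre",b[:2]+jy*.110)
print("files")
# blue: handle ends at z~0.007.. 
print(px2w("wrist",np.array([[534,345],[630,341],[735,333]])/1.4,0.007,T))
# top view estimates (crop scale 2.3, offset 60,150)
f=lambda x,y:[60+x/2.3,150+y/2.3]
tp=px2w("top",[f(124,98),f(373,268),f(386,346),f(369,210),f(277,196),f(281,260),f(290,333)],0.007); print(np.round(tp,4))
print("green top",np.round(px2w("top",[f(174,212),f(210,214),f(197,317),f(162,315)],0.025),4))
print("pot rim",np.round(px2w("top",[f(180,130)],0.1),4))
print("tray",np.round(px2w("top",[f(633,178),f(748,171),f(767,346),f(650,354)],0.03),4))
E
```

```text
bar [[0.6423, -0.0917, 0.04], [0.6721, -0.0864, 0.04], [0.6127, -0.097, 0.04]]
bush [[0.6292, -0.0155, 0.046], [0.6171, 0.0537, 0.046]]
lug [[0.6326, 0.0994, 0.044], [0.5825, 0.0908, 0.044]]
base [[0.6429, 0.1332, 0.01], [0.5652, 0.121, 0.01]]
0.1839434176033385 0.19000506646158238
0.17112435744884505 0.07731903281521478
0.17172854767051585 0.1476075222892132
centre [0.62221195 0.01644066]
files
[[0.48470832 0.07598451 0.007     ]
 [0.40680289 0.06323866 0.007     ]
 [0.32154552 0.04611825 0.007     ]]
[[0.6113 0.3784 0.007 ]
 [0.4142 0.0666 0.007 ]
 [0.324  0.0468 0.007 ]
 [0.4832 0.0749 0.007 ]
 [0.497  0.186  0.007 ]
 [0.4209 0.1762 0.007 ]
 [0.3364 0.16   0.007 ]]
green top [[0.4733 0.3006 0.025 ]
 [0.4721 0.2587 0.025 ]
 [0.3533 0.264  0.025 ]
 [0.3547 0.3039 0.025 ]]
pot rim [[0.5594 0.2767 0.1   ]]
tray [[ 0.5289 -0.2413  0.03  ]
 [ 0.5415 -0.3804  0.03  ]
 [ 0.3366 -0.3983  0.03  ]
 [ 0.324  -0.2612  0.03  ]]
```

```bash
cat >> h.py <<'E'
PSI=0.172; JC=np.array([0.6235,0.0167]); JX=np.array([np.cos(PSI),np.sin(PSI)]); JY=np.array([-np.sin(PSI),np.cos(PSI)])
def jig(x,y,z): return np.r_[JC+JX*x+JY*y,z]
def barpos(th,r=0.19): return jig(0,0.08-r*np.cos(th),0.04+r*np.sin(th))
BAZ=PSI-np.pi/2
E
python3 - <<'E'
from h import *
q=q4(tq(BAZ)); b=barpos(0)
bot.set_gripper(0.38,30)
bot.move_pose(b+[0,0,0.08],q)
f=bot.move_linear(b+[0,0,-0.0187],speed=0.1,until_force=8)
print(f,bot.read_position(),bot.read_ft_force())
im,T=shot("wrist","w2.png")
bot.set_gripper(0.0,30)
print(bot.read_gripper_width(),bot.read_ft_force(),bot.read_position(),bot.read_clock())
E
```

```text
False [ 0.64299876 -0.09184871  0.02205327] [ 0.05923216 -0.24632468 -0.7168215 ]
0.10457527448433121 [0.990735   4.82210323 0.54527269] [ 0.64259814 -0.09059091  0.02159801] 9.6833
```

View pics/w2.png

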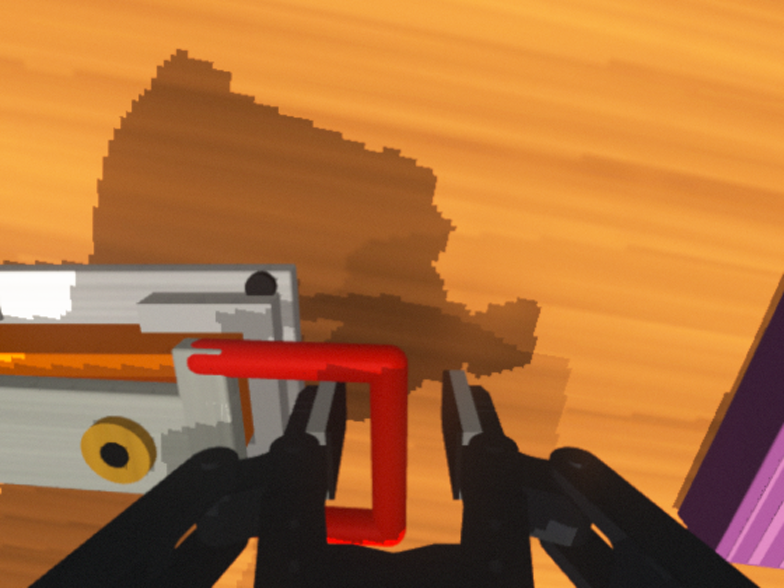

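```bash
python3 - <<'E'
from h import *
p0=np.array(bot.read_position())
off=p0-barpos(0); off[:2]=[0,0]; off[2]=-0.0187
off=np.r_[JY*0.0012,off[2]]
for th in np.linspace(0,1.75,13)[1:]:
    bot.move_linear(barpos(th)+off,speed=0.12)
    print(round(th,2),np.round(bot.read_ft_force(),1),np.round(bot.read_position()-barpos(th)-off,4),round(bot.read_gripper_width(),3))
print(bot.read_clock())
shot("wrist","w3.png"); shot("scene","s3.png")
E
```

```text
0.15 [ 1.7  6.5 -2.2] [-0.      0.0019  0.0002] 0.106
0.29 [ 1.8 11.8 -4.6] [-0.0006  0.0039 -0.0006] 0.101
0.44 [ 2.3 15.4 -7.7] [-0.0014  0.0055 -0.0016] 0.107
0.58 [  1.5  17.7 -11.3] [-0.0019  0.0066 -0.0026] 0.106
0.73 [  4.4  20.2 -17.6] [-0.0022  0.0074 -0.0038] 0.105
0.88 [  6.6  20.1 -22.4] [-0.0023  0.0076 -0.0049] 0.106
1.02 [  7.3  17.3 -28. ] [-0.0026  0.0069 -0.006 ] 0.099
1.17 [  7.5  14.5 -30.6] [-0.003   0.0053 -0.0067] 0.106
1.31 [  6.6   9.4 -30.3] [-0.0033  0.0034 -0.0067] 0.104
1.46 [  5.7   5.8 -30.6] [-0.003   0.0018 -0.0068] 0.105
1.6 [  6.1   2.  -28.1] [-0.0027  0.0001 -0.0065] 0.105
1.75 [  4.9  -1.4 -25.9] [-0.0024 -0.0014 -0.0059] 0.105
14.2833
```

View pics/s3.png

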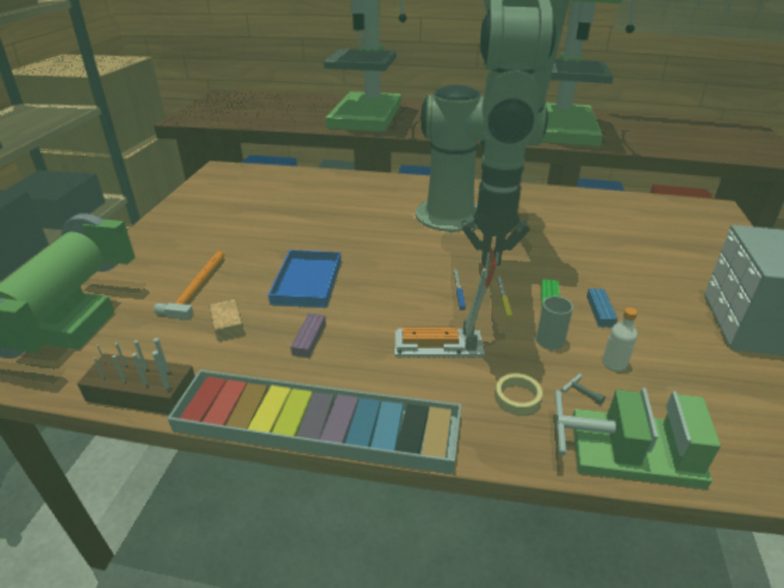

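```bash
python3 - <<'E'
from h import *
bot.set_gripper(0.4)
p=np.array(bot.read_position()); print(p)
np.save("pics/openbar.npy",p)
bot.move_linear(p+[0,0,0.07],speed=0.2)
bot.move_linear(np.r_[jig(0,-0.0,0)[:2],0.30],speed=0.3)
bot.set_gripper(1.0)
bot.move_pose(jig(0,0,0.17),q4(tq(PSI+np.pi)))
im,T=shot("wrist","w4.png"); np.save("pics/w4T.npy",T); print(T,bot.read_clock(),bot.read_ft_force())
E
```

```text
[0.60457662 0.13001538 0.20972986]
[[-9.85260553e-01  1.66969747e-04  1.71060269e-01  6.23560696e-01]
 [-1.71060272e-01 -6.20244695e-06 -9.85260566e-01  1.66838346e-02]
 [-1.63447716e-04 -9.99999986e-01  3.46729167e-05  1.70063591e-01]
 [ 0.00000000e+00  0.00000000e+00  0.00000000e+00  1.00000000e+00]] 20.3083 [0.73449401 0.46848041 0.56444957]
```

View pics/w4.png

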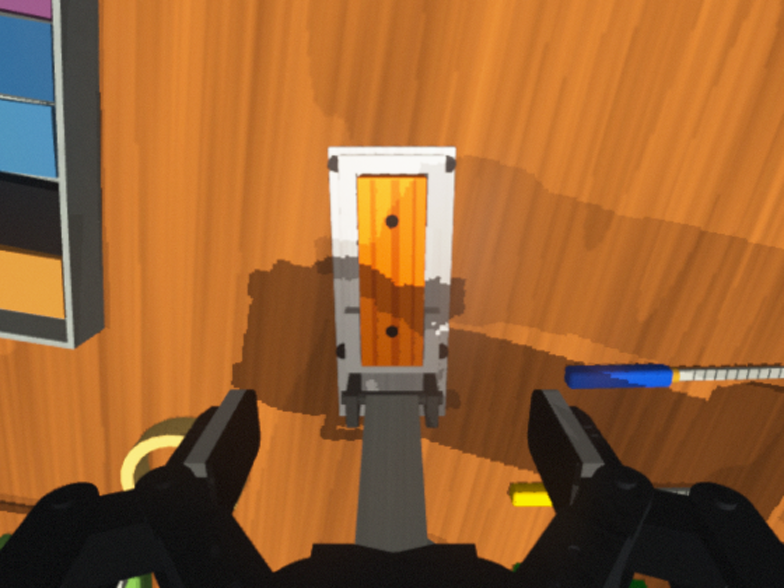

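```bash
python3 - <<'E'
from h import *
T=np.load("pics/w4T.npy")
P=px2w("wrist",np.array([[357,177],[427,177],[424,366],[361,366]])/1.4,0.035,T)
print(P); c=P.mean(0)[:2]; d=c-JC; print(c,d@JX,d@JY, np.linalg.norm(P[0]-P[1]),np.linalg.norm(P[1]-P[2]))
e=(P[0]+P[1]-P[2]-P[3])[:2]; print(np.arctan2(-e[0],e[1])+np.pi, np.arctan2(e[0],-e[1]))
pw=px2w("wrist",np.array([[392,148]])/1.4,0.01,T)[0][:2]-JC; print(pw@JX,pw@JY)
E
```

```text
[[ 0.65257498 -0.03885692  0.035     ]
 [ 0.61353485 -0.04564236  0.035     ]
 [ 0.59234409  0.07169338  0.035     ]
 [ 0.6324968   0.07867936  0.035     ]]
[0.62273768 0.01646836] -0.0007907183789768794 -9.774616418071326e-05 0.039625426229047765 0.11923390314891
0.17393274653127255 0.17393274653127266
-0.0006158002304652377 -0.07466523180273935
```

```bash
sed -i 's/^PSI=0.172; JC=.*; JX/PSI=0.173; JC=np.array([0.6229,0.0166]); JX/' h.py; grep -n PSI= h.py; python3 - <<'E'
from h import *
q=q4(tq(PSI+np.pi))
bot.set_gripper(0.72,50)
bot.move_linear(jig(0,0,0.06),speed=0.25,rotation=q)
f=bot.move_linear(jig(0,0,0.013),speed=0.05,until_force=8)
print(f,bot.read_position(),bot.read_ft_force())
bot.set_gripper(0.0,50)
p=np.array(bot.read_position()); d=p[:2]-JC
print(bot.read_gripper_width(),p,d@JX,d@JY,bot.read_ft_force(),Rq(bot.read_tool_rot()).as_matrix()[:,0])
np.save("pics/grasp_drilled.npy",p)
bot.move_linear(p+[0,0,0.03],speed=0.05)
print(bot.read_gripper_width(),bot.read_ft_force())
bot.move_linear(p+[0,0,0.13],speed=0.2)
im,T=shot("wrist","w5.png"); np.save("pics/w5T.npy",T); print(bot.read_clock())
E
```

```text
28:PSI=0.173; JC=np.array([0.6229,0.0166]); JX=np.array([np.cos(PSI),np.sin(PSI)]); JY=np.array([-np.sin(PSI),np.cos(PSI)])
False [0.6232131  0.01658484 0.01331761] [ 0.62385282 -1.3484473  -0.55371311]
0.45213133121874705 [0.62363964 0.01657013 0.01377354] 0.0007234601840550894 -0.00015674162352769704 [-1.13909781e-03  1.22979736e-01  4.50635198e+00] [-0.98507408 -0.17212394 -0.00154891]
0.4549081345601834 [ 0.05662956 -0.34857534 -1.5265627 ]
24.15
```

View pics/w5.png

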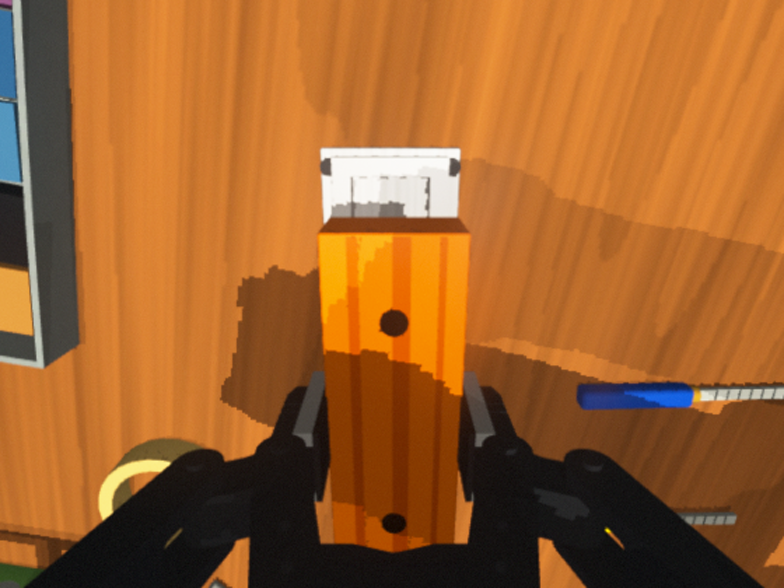

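```bash
python3 - <<'E'
from h import *
a=0.097
q=q4(tq(a-np.pi/2))
t=np.array([0.4328,-0.3203])
p=np.array(bot.read_position())
bot.move_linear(p+[0,-0.03,0.05],speed=0.25)
bot.move_pose(np.r_[t,0.16],q)
print(bot.read_gripper_width())
bot.move_linear(np.r_[t,0.04],speed=0.2)
f=bot.move_linear(np.r_[t,0.0085],speed=0.05,until_force=6)
print(f,bot.read_position(),bot.read_ft_force(),bot.read_gripper_width())
bot.set_gripper(0.62)
bot.move_linear(np.r_[t,0.2],speed=0.25)
im,T=shot("wrist","w6.png"); print(bot.read_clock())
E
```

```text
0.45654628339796494
True [ 0.432122   -0.31967591  0.00776046] [-0.44239692  0.64348362  4.52807511] 0.45556822664156804
30.65
```

View pics/w6.png

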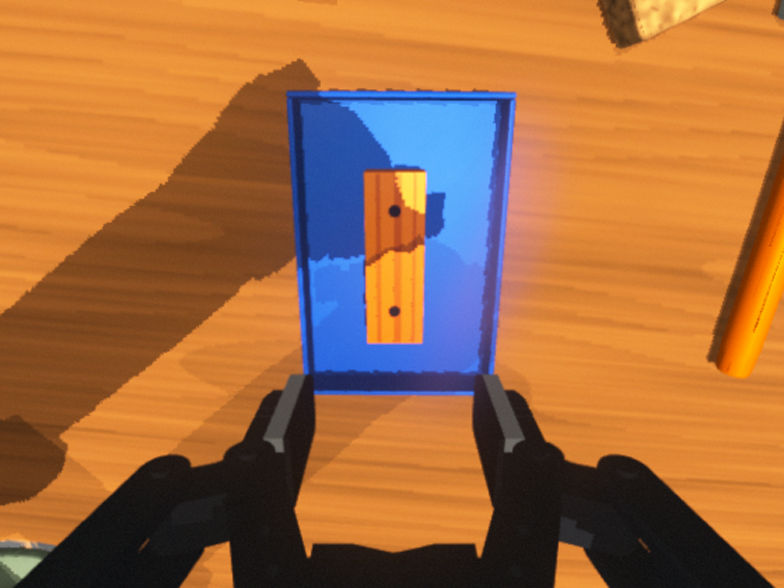

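```bash
python3 - <<'E'
from h import *
q=q4(tq(-0.036-np.pi/2))
p=np.array(bot.read_position())
bot.move_linear([p[0]-.03,p[1]+.03,0.31],speed=0.3)
bot.move_pose([0.413,0.282,0.31],q)
bot.set_gripper(0.9)
bot.move_linear([0.413,0.282,0.17],speed=0.25)
im,T=shot("wrist","w7.png"); np.save("pics/w7T.npy",T); print(T,bot.read_clock())
E
```

```text
[[-3.59727119e-02  8.38328137e-04  9.99352421e-01  4.13563756e-01]
 [-9.99352682e-01  3.96668001e-04 -3.59730540e-02  2.82285610e-01]
 [-4.26568350e-04 -9.99999570e-01  8.23516248e-04  1.70832290e-01]
 [ 0.00000000e+00  0.00000000e+00  0.00000000e+00  1.00000000e+00]] 36.375
```

View pics/w7.png

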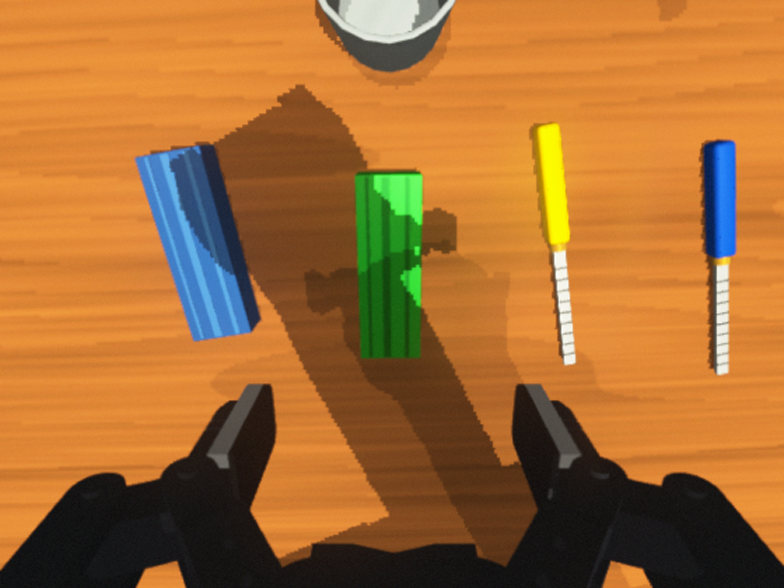

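```bash
python3 - <<'E'
from h import *
T=np.load("pics/w7T.npy")
P=px2w("wrist",np.array([[356,173],[423,173],[420,357],[361,357]])/1.4,0.025,T)
c=P.mean(0); e=(P[0]+P[1]-P[2]-P[3]); print(P,c,np.arctan2(e[1],e[0]))
for n,l in (("yellow",[[546,126],[561,247],[570,363]]),("blue",[[720,142],[721,259],[722,373]])):
    Q=px2w("wrist",np.array(l)/1.4,0.008,T); h=(Q[0]+Q[1])/2; e=Q[2]-Q[0]; print(n,Q[:, :2].round(4).tolist(),h,np.arctan2(e[1],e[0]),np.linalg.norm(Q[0]-Q[1]))
E
```

```text
[[0.47374546 0.30148998 0.025     ]
 [0.47233501 0.26220546 0.025     ]
 [0.35295551 0.26608623 0.025     ]
 [0.3543592  0.30543434 0.025     ]] [0.41334879 0.283804   0.025     ] -0.032761546167922075
yellow [[0.4962, 0.1863], [0.4208, 0.1716], [0.3357, 0.1585]] [0.45850112 0.17898318 0.008     ] -2.9697133091182932 0.07689967619808703
blue [[0.4841, 0.0774], [0.409, 0.0632], [0.3231, 0.046]] [0.44655941 0.07032099 0.008     ] -2.94903052402985 0.07637272893739391
```

```bash
python3 - <<'E'
from h import *
q=q4(tq(-0.0328-np.pi/2)); c=np.array([0.41335,0.2838])
bot.set_gripper(0.72,50)
bot.move_linear(np.r_[c,0.05],speed=0.2,rotation=q)
f=bot.move_linear(np.r_[c,0.005],speed=0.05,until_force=8)
print(f,bot.read_position(),bot.read_ft_force())
bot.set_gripper(0.0,50)
p=np.array(bot.read_position()); print(bot.read_gripper_width(),p,bot.read_ft_force())
bot.move_linear(p+[0,0,0.02],speed=0.05)
bot.move_linear(np.r_[p[:2],0.31],speed=0.3)
print(bot.read_gripper_width(),bot.read_ft_force())
bot.move_pose(np.r_[jig(0,0,0)[:2],0.31],q4(tq(PSI+np.pi)))
bot.wait(0.3)
im,T=shot("wrist","w8.png"); np.save("pics/w8T.npy",T); print(T,bot.read_gripper_width(),bot.read_clock())
E
```

```text
False [0.4135776 0.2839246 0.005207 ] [-0.32159165 -0.95777656  0.48988499]
0.45684883309737717 [0.41384349 0.28411473 0.00562588] [-0.85493111  0.08405314  6.12337652]
0.4579669658812878 [ 0.89204903  0.28021637 -1.22503262]
[[-9.84807009e-01  4.67171788e-04  1.73651769e-01  6.22734268e-01]
 [-1.73651773e-01  3.13756311e-05 -9.84807119e-01  1.75594361e-02]
 [-4.65522536e-04 -9.99999890e-01  5.02262679e-05  3.10343630e-01]
 [ 0.00000000e+00  0.00000000e+00  0.00000000e+00  1.00000000e+00]] 0.4599771690690493 42.1
```

View pics/w8.png

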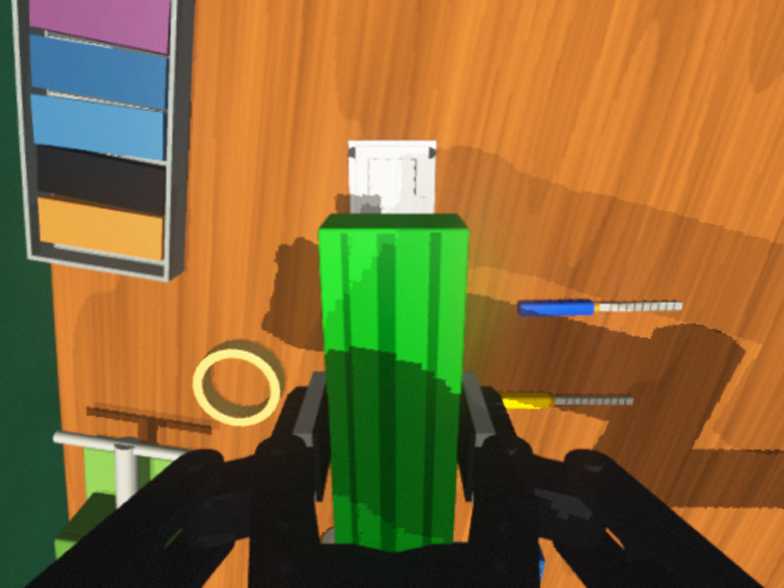

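```bash
python3 - <<'E'
from h import *
T=np.eye(4); T[:3,:3]=np.array([[1,0,0],[0,0,1],[0,-1,0]]).T @ np.eye(3)
# direct in tool frame
c=bot.calibration("wrist"); M=np.array(c["hand_eye"])
def it(px,y):
    u=cv2.undistortPoints(np.array([[px]],float),np.array(c["mtx"]),np.array([c["k1"],0,0,0,0.])).ravel()
    d=M[:3,:3]@np.r_[u,1]; o=M[:3,3]; return o+d*(y-o[1])/d[1]
for im,y in(("w5",-.0212),("w8",-.0194)):
    a=np.load(f"pics/{im}.png.npy").astype(int)
    col=a[140:185,265:290].mean(1); 
    print(im,[tuple(x) for x in col[10:36].round().astype(int)])
print(it([281,233/1.4],-.0212),it([281,229/1.4],-.0194))
for im,y in(("w5",-.0212),("w8",-.0194)):
  pass
E
```

```text
w5 [(np.int64(143), np.int64(133), np.int64(126)), (np.int64(143), np.int64(132), np.int64(124)), (np.int64(142), np.int64(131), np.int64(124)), (np.int64(138), np.int64(126), np.int64(117)), (np.int64(134), np.int64(112), np.int64(98)), (np.int64(129), np.int64(83), np.int64(58)), (np.int64(125), np.int64(64), np.int64(30)), (np.int64(126), np.int64(62), np.int64(26)), (np.int64(127), np.int64(62), np.int64(26)), (np.int64(127), np.int64(62), np.int64(25)), (np.int64(127), np.int64(62), np.int64(24)), (np.int64(126), np.int64(62), np.int64(24)), (np.int64(127), np.int64(62), np.int64(24)), (np.int64(127), np.int64(62), np.int64(23)), (np.int64(126), np.int64(62), np.int64(23)), (np.int64(136), np.int64(65), np.int64(22)), (np.int64(207), np.int64(97), np.int64(13)), (np.int64(242), np.int64(131), np.int64(7)), (np.int64(249), np.int64(159), np.int64(21)), (np.int64(247), np.int64(160), np.int64(25)), (np.int64(246), np.int64(157), np.int64(25)), (np.int64(247), np.int64(157), np.int64(25)), (np.int64(247), np.int64(155), np.int64(23)), (np.int64(247), np.int64(151), np.int64(21)), (
[... 637 characters left out ...]
nt64(34), np.int64(104), np.int64(28)), (np.int64(34), np.int64(169), np.int64(34)), (np.int64(44), np.int64(212), np.int64(48)), (np.int64(54), np.int64(227), np.int64(58)), (np.int64(55), np.int64(223), np.int64(61)), (np.int64(52), np.int64(212), np.int64(59)), (np.int64(50), np.int64(208), np.int64(58)), (np.int64(50), np.int64(207), np.int64(58)), (np.int64(49), np.int64(206), np.int64(57)), (np.int64(49), np.int64(205), np.int64(57)), (np.int64(48), np.int64(206), np.int64(56)), (np.int64(47), np.int64(204), np.int64(55)), (np.int64(45), np.int64(198), np.int64(53)), (np.int64(43), np.int64(193), np.int64(50))]
[ 0.00152964 -0.0212      0.0596504 ] [ 0.00152961 -0.0194      0.06032931]
```

```bash
python3 - <<'E'
from h import *
p=np.load("pics/grasp_drilled.npy")
t=np.r_[p[:2]+JY*0.0008,0]
bot.move_linear(t+[0,0,0.06],speed=0.25)
f=bot.move_linear(t+[0,0,0.029],speed=0.06,until_force=8)
print(f,bot.read_position(),bot.read_ft_force())
if not f:
    f=bot.move_linear(t+[0,0,0.0146],speed=0.03,until_force=8)
d=np.array(bot.read_position()); e=d[:2]-JC
print(f,d,e@JX,e@JY,bot.read_ft_force(),bot.read_moment(),bot.read_gripper_width(),bot.read_clock())
E
```

```text
True [0.62236142 0.0174337  0.02748984] [0.00545269 0.25714453 4.97383849]
True [0.62236142 0.0174337  0.02748984] -0.00038702569837118574 0.0009139674923602833 [0.00545269 0.25714453 4.97383849] [-0.01831247  0.18364078 -0.04574768] 0.4590988344318633 43.8167
```

```bash
python3 - <<'E'
from h import *
p=np.load("pics/grasp_drilled.npy")
t=np.r_[p[:2]+JY*0.0008,0]
bot.move_linear(np.r_[np.array(bot.read_position())[:2],0.032],speed=0.03)
cmd=t.copy()
for i in range(3):
    bot.move_linear(cmd+[0,0,0.032],speed=0.03); bot.wait(0.3)
    d=np.array(bot.read_position()); e=d-t; e[2]=0; print(np.round(e*1e3,2), np.round(bot.read_ft_force(),2),np.round(bot.read_moment(),3))
    cmd-=e
f=bot.move_linear(cmd+[0,0,0.0146],speed=0.03,until_force=8)
d=np.array(bot.read_position()); e=d[:2]-JC
print(f,d,e@JX,e@JY,bot.read_ft_force(),bot.read_moment(),bot.read_gripper_width(),bot.read_clock())
E
```

```text
[-0.06 -0.01  0.  ] [-0.3   0.61 -1.42] [-0.013  0.047  0.034]
[0.07 0.03 0.  ] [ 0.54  0.42 -0.97] [-0.01  -0.019  0.005]
[ 0.02 -0.02  0.  ] [-0.09  0.21 -2.62] [-0.001 -0.038  0.024]
True [0.62330231 0.01742901 0.01573869] 0.0005390124639841163 0.0007473774402619907 [-1.44843529  0.8968038   4.07155718] [-0.02031012  0.06639204  0.0311235 ] 0.45711656349794255 46.3333
```

```bash
python3 - <<'E'
from h import *
bot.set_gripper(0.68); bot.wait(0.2)
d=np.array(bot.read_position())
bot.move_linear(d+[0,0,0.05],speed=0.1)
bot.move_linear(jig(0,0,0.17),speed=0.2)
im,T=shot("wrist","w9.png"); np.save("pics/w9T.npy",T)
cv2.imwrite("pics/w9c.png",cv2.resize(im[90:300,210:350,::-1],None,fx=2.8,fy=2.8,interpolation=cv2.INTER_CUBIC)); print(bot.read_clock())
E
```

```text
48.2333
```

View pics/w9c.png

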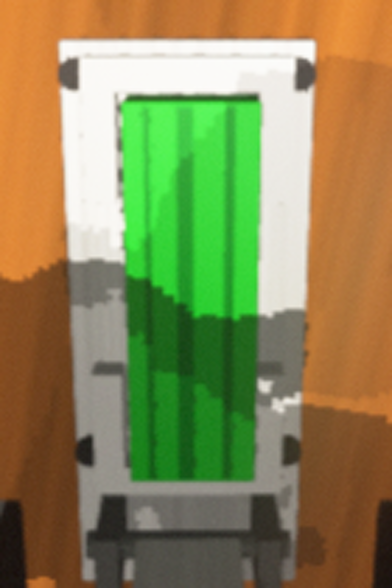

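```bash
python3 - <<'E'
from h import *
T=np.load("pics/w9T.npy")
P=px2w("wrist",np.array([[122,100],[260,100],[255,480],[132,480]])/2.8+[210,90],0.035,T)
d=P.mean(0)[:2]-JC; print(d@JX,d@JY,np.linalg.norm(P[0]-P[1]),np.linalg.norm(P[1]-P[2]),np.linalg.norm(P[2]-P[3]))
e=(P[0]+P[1]-P[2]-P[3])[:2]; print(np.arctan2(e[0],-e[1]))
E
```

```text
-0.0014130742247793215 -0.00025301940509054043 0.03880707475099152 0.11930407260484224 0.039594564726724624
0.17723296817426573
```

```bash
python3 - <<'E'
from h import *
th=np.linspace(0,1.75,13)[1:]
dv=np.array([[0,.0019,.0002],[-.0006,.0039,-.0006],[-.0014,.0055,-.0016],[-.0019,.0066,-.0026],[-.0022,.0074,-.0038],[-.0023,.0076,-.0049],[-.0026,.0069,-.006],[-.003,.0053,-.0067],[-.0033,.0034,-.0067],[-.003,.0018,-.0068],[-.0027,.0001,-.0065],[-.0024,-.0014,-.0059]])
u=.08-.19*np.cos(th)+.0012+dv[:,:2]@JY; v=.0213+.19*np.sin(th)+dv[:,2]
A=np.c_[2*u,2*v,np.ones(12)]; s=np.linalg.lstsq(A,u*u+v*v,rcond=None)[0]; r=np.sqrt(s[2]+s[0]**2+s[1]**2)
print(s[:2],r,np.hypot(u-s[0],v-s[1])-r,np.arctan2(v-s[1],-(u-s[0])))
p=np.load("pics/openbar.npy"); d=p[:2]-JC; print(d@JX,d@JY,p[2])
E
```

```text
[0.08941155 0.00601704] 0.1986294197341728 [ 4.14510984e-04  9.39298314e-05 -1.97309556e-04 -2.45845825e-04
 -4.04028601e-04 -3.45703274e-04 -1.69020295e-04  2.38101467e-04
  7.75334433e-04  5.25645182e-04  5.20702152e-05 -7.42920726e-04] [0.21822889 0.35630405 0.49454141 0.63287291 0.77055161 0.90729702
 1.04112789 1.17219823 1.30267352 1.43356324 1.56420743 1.6958869 ]
0.0014732710298354012 0.11487655687100513 0.20972985784164724
```

```bash
python3 - <<'E'
from h import *
q=q4(tq(BAZ)); b=barpos(1.755)
bot.set_gripper(0.42,20)
bot.move_linear(jig(0,-0.02,0.31),speed=0.25)
bot.move_pose(b+[0,0,0.08],q)
f=bot.move_linear(b+[0,0,-0.0187],speed=0.1,until_force=6)
print(f,bot.read_position(),bot.read_ft_force())
if not f:
  bot.set_gripper(0.0,20)
  p=np.array(bot.read_position()); d=p[:2]-JC
  print(bot.read_gripper_width(),d@JX,d@JY,p[2],bot.read_ft_force(),bot.read_clock())
  for th in np.linspace(1.755,0.04,13)[1:]:
    bot.move_linear(barpos(th)+[0,0,-0.0187],speed=0.12)
    print(round(th,2),np.round(bot.read_ft_force(),1),np.round(bot.read_position()-barpos(th)-[0,0,-.0187],4),round(bot.read_gripper_width(),3))
print(bot.read_clock())
shot("wrist","w10.png")
E
```

```text
False [0.6036533  0.12971062 0.20884466] [-0.56847695  0.1921859  -0.06954094]
0.1081533817624438 0.0004156241510820797 0.11472139383303816 0.20878741886345548 [-0.47306602 -0.15840262  2.52218004] 54.8417
1.61 [-0.4 -1.7  4.6] [ 0.0006 -0.0011  0.0009] 0.106
1.47 [ 0.2 -2.1  4.5] [ 0.0005 -0.001   0.0003] 0.109
1.33 [ 1.9 -1.6  2.4] [ 0.0003 -0.0005 -0.0001] 0.111
1.18 [ 4.  -0.1 -1.2] [ 0.0001 -0.0001 -0.0005] 0.107
1.04 [ 4.4  0.7 -3. ] [ 0.0001 -0.0003 -0.0007] 0.107
0.9 [ 4.1  1.9 -2.7] [ 0.0001 -0.0008 -0.001 ] 0.106
0.75 [ 3.9  0.8 -1.8] [ 0.0001 -0.0012 -0.001 ] 0.107
0.61 [ 3.3  0.9 -2.3] [-0.     -0.0007 -0.0009] 0.108
0.47 [ 3.7 -0.2 -2.5] [-0.0001 -0.0004 -0.0008] 0.109
0.33 [ 2.2  0.1 -2.2] [-0.0002 -0.     -0.0007] 0.109
0.18 [ 2.7  1.5 -2.5] [-0.0002  0.0002 -0.0004] 0.108
0.04 [ 1.4  2.7 -1.7] [-0.0003  0.0004 -0.0004] 0.108
59.3417
```

View pics/w10.png

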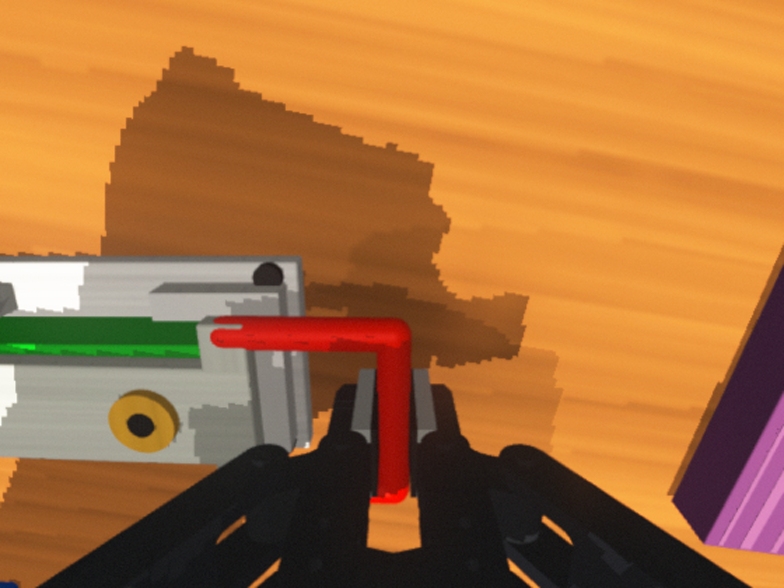

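```bash
python3 - <<'E'
from h import *
b=barpos(0)
bot.set_gripper(0.38)
bot.move_linear(b+[0,0,0.06],speed=0.2)
bot.set_gripper(0.0)
f=bot.move_linear(b+[0,0,0.0],speed=0.05,until_force=14)
print(f,bot.read_position(),bot.read_ft_force())
bot.move_linear(b+[0,0,0.08],speed=0.2)
bot.set_gripper(1.0)
bot.move_pose(jig(0,-0.01,0.20),q4(tq(PSI+np.pi)))
im,T=shot("wrist","w11.png");np.save("pics/w11T.npy",T); print(bot.read_clock())
E
```

```text
True [ 0.64145508 -0.09181335  0.04479216] [-2.12071748  0.62207296  6.9847455 ]
66.8333
```

View pics/w11.png

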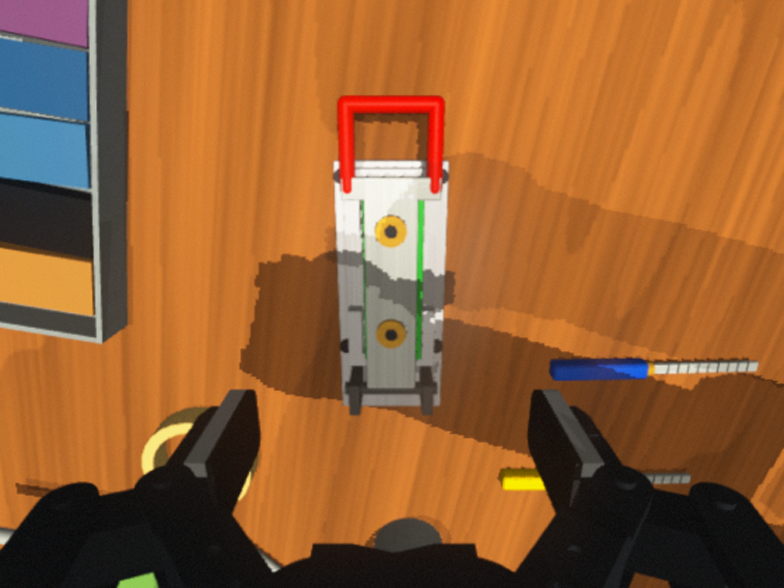

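```bash
cat >> h.py <<'E'
def horiz(yaw,pitch=0.0):
    """tool y horizontal along yaw (pitched down by pitch), tool z up"""
    y=np.array([np.cos(yaw)*np.cos(pitch),np.sin(yaw)*np.cos(pitch),-np.sin(pitch)]); z=np.array([np.cos(yaw)*np.sin(pitch),np.sin(yaw)*np.sin(pitch),np.cos(pitch)])
    return R.from_matrix(np.c_[np.cross(y,z),y,z])
E
python3 - <<'E'
from h import *
for yaw in (0.1,0.3,0.46,0.6,0.8):
  for pitch in (0,0.3,0.5):
    u=np.array([np.cos(yaw)*np.cos(pitch),np.sin(yaw)*np.cos(pitch),-np.sin(pitch)])
    for z in (0.3,0.16):
      s=bot.solve_ik(np.array([0.56,0.278,z])+u*0.019,q4(horiz(yaw,pitch))); print(yaw,pitch,z,None if s is None else np.round(s,2))
q=q4(tq(0.172-np.pi/2))
bot.move_linear(np.r_[np.array(bot.read_position())[:2],0.28],speed=0.3)
bot.move_pose([0.43,0.17,0.22],q)
im,T=shot("wrist","w12.png");np.save("pics/w12T.npy",T); print(bot.read_clock())
E
```

```text
0.1 0 0.3 None
0.1 0 0.16 None
0.1 0.3 0.3 [ 0.52  0.25 -1.15 -1.07 -0.4  -3.01]
0.1 0.3 0.16 [ 0.52  0.76 -1.21 -1.64 -0.4  -3.01]
0.1 0.5 0.3 [ 0.5   0.09 -1.   -0.55 -0.35 -2.94]
0.1 0.5 0.16 [ 0.5   0.49 -1.13 -1.08 -0.35 -2.94]
0.3 0 0.3 None
0.3 0 0.16 None
0.3 0.3 0.3 [ 0.38  0.23 -1.21 -1.13 -0.07 -3.12]
0.3 0.3 0.16 [ 0.38  0.8  -1.27 -1.77 -0.07 -3.12]
0.3 0.5 0.3 [ 0.37  0.05 -1.05 -0.6  -0.06 -3.11]
0.3 0.5 0.16 [ 0.37  0.49 -1.18 -1.17 -0.06 -3.11]
0.46 0 0.3 None
0.46 0 0.16 None
0.46 0.3 0.3 [ 0.25  0.22 -1.22 -1.13  0.2   3.08]
0.46 0.3 0.16 [ 0.25  0.8  -1.29 -1.78  0.2   3.08]
0.46 0.5 0.3 [ 0.26  0.04 -1.06 -0.59  0.17  3.05]
0.46 0.5 0.16 [ 0.26  0.49 -1.2  -1.18  0.17  3.05]
0.6 0 0.3 None
0.6 0 0.16 None
0.6 0.3 0.3 [ 0.15  0.21 -1.2  -1.09  0.43  3.  ]
0.6 0.3 0.16 [ 0.15  0.78 -1.27 -1.73  0.43  3.  ]
0.6 0.5 0.3 [ 0.17  0.04 -1.04 -0.54  0.37  2.93]
0.6 0.5 0.16 [ 0.17  0.48 -1.18 -1.12  0.37  2.93]
0.8 0 0.3 None
0.8 0 0.16 None
0.8 0.3 0.3 [ 0.03  0.22 -1.14 -0.95  0.73  2.86]
0.8 0.3 0.16 [ 0.03  0.72 -1.21 -1.53  0.73  2.86]
0.8 0.5 0.3 [ 0.06  0.07 -0.97 -0.41  0.63  2.73]
0.8 0.5 0.16 [ 0.06  0.46 -1.11 -0.94  0.63  2.73]
68.4417
```

View pics/w12.png

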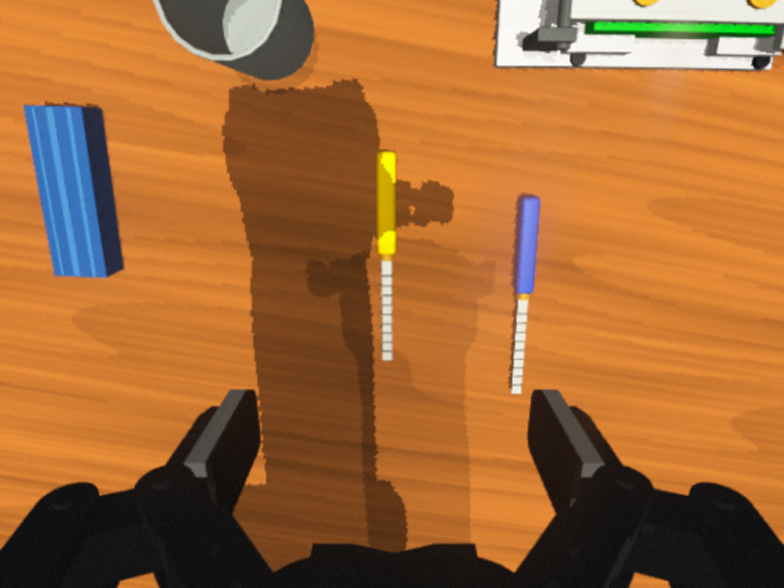

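```bash
python3 - <<'E'
from h import *
T=np.load("pics/w12T.npy")
for n,l in (("yellow",[[387,152],[387,254],[387,360]]),("blue",[[530,196],[524,294],[516,392]])):
    Q=px2w("wrist",np.array(l)/1.4,0.008,T); h=(Q[0]+Q[1])/2; e=Q[2]-Q[0]; print(n,Q[:, :2].round(4).tolist(),h,np.arctan2(e[1],e[0]),np.linalg.norm(Q[0]-Q[1]))
print(np.round(bot.read_joint_positions(),3))
im=bot.camera("top"); cv2.imwrite("pics/t12.png",cv2.resize(im[150:310,60:400,::-1],None,fx=2.3,fy=2.3,interpolation=cv2.INTER_CUBIC))
pot=np.array([0.5594,0.2767])
for yaw in (-0.1,0,0.1,0.2):
  for p in (0.15,.2,.25,.3):
    r=horiz(yaw,p); M=r.as_matrix(); yv=M[:,1]; d=-M[:,2]; o=np.array([np.cos(yaw),np.sin(yaw),0])
    tip=np.r_[pot,0.03]-o*0.035*np.tan(p)
    g=tip-d*(0.1275+0.008)
    out=[]
    for k in (0,.05,.1,.15):
        s=bot.solve_ik(g-d*k+yv*bot.grip_depth,q4(r)); out.append(None if s is None else np.round(s,2).tolist())
    print(yaw,p,out)
E
```

```text
yellow [[0.497, 0.1855], [0.4235, 0.1731], [0.3352, 0.1582]] [0.4602468  0.17927532 0.008     ] -2.9749329078710947 0.07461855499540658
blue [[0.4845, 0.077], [0.41, 0.0619], [0.3239, 0.0458]] [0.44723414 0.06944272 0.008     ] -2.949543617211856 0.07601056204677642
[ 0.216  0.174 -0.427  0.97  -0.    -3.096]
-0.1 0.15 [[0.63, 0.91, -1.1, -1.81, -0.72, -3.01], [0.61, 0.74, -1.11, -1.66, -0.7, -3.01], [0.6, 0.58, -1.1, -1.48, -0.69, -3.02], [0.59, 0.43, -1.06, -1.3, -0.68, -3.02]]
-0.1 0.2 [[0.61, 0.84, -1.09, -1.67, -0.7, -2.97], [0.6, 0.68, -1.09, -1.51, -0.68, -2.98], [0.58, 0.53, -1.07, -1.34, -0.67, -2.98], [0.57, 0.39, -1.03, -1.16, -0.65, -2.99]]
-0.1 0.25 [[0.6, 0.77, -1.08, -1.53, -0.68, -2.94], [0.58, 0.62, -1.07, -1.37, -0.66, -2.94], [0.57, 0.48, -1.03, -1.2, -0.64, -2.95], [0.55, 0.36, -0.98, -1.03, -0.63, -2.96]]
-0.1 0.3 [[0.59, 0.71, -1.07, -1.4, -0.65, -2.9], [0.57, 0.57, -1.04, -1.24, -0.63, -2.91], [0.55, 0.44, -1.0, -1.07, -0.61, -2.92], [0.53, 0.33, -0.94, -0.91, -0.6, -2.93]]
0 0.15 [[0.57, 0.93, -1.15, -1.9, -0.57, -3.05], [0.56, 0.76, -1.16, -1.74, -0.56, -3.05
[... 1236 characters left out ...]
, 0.31, -1.01, -1.0, -0.33, -3.03]]
0.2 0.15 [None, [0.44, 0.8, -1.23, -1.87, -0.24, -3.1], [0.44, 0.6, -1.21, -1.66, -0.23, -3.11], [0.43, 0.42, -1.18, -1.44, -0.23, -3.11]]
0.2 0.2 [[0.44, 0.91, -1.21, -1.92, -0.24, -3.09], [0.43, 0.72, -1.21, -1.72, -0.23, -3.09], [0.43, 0.53, -1.18, -1.51, -0.22, -3.1], [0.42, 0.37, -1.13, -1.29, -0.22, -3.1]]
0.2 0.25 [[0.44, 0.83, -1.2, -1.78, -0.23, -3.08], [0.43, 0.65, -1.18, -1.57, -0.22, -3.08], [0.42, 0.48, -1.14, -1.36, -0.21, -3.09], [0.41, 0.33, -1.08, -1.16, -0.21, -3.09]]
0.2 0.3 [[0.43, 0.76, -1.18, -1.63, -0.22, -3.07], [0.42, 0.59, -1.15, -1.43, -0.21, -3.08], [0.41, 0.43, -1.1, -1.22, -0.2, -3.08], [0.41, 0.31, -1.03, -1.03, -0.2, -3.08]]
```

View pics/t12.png

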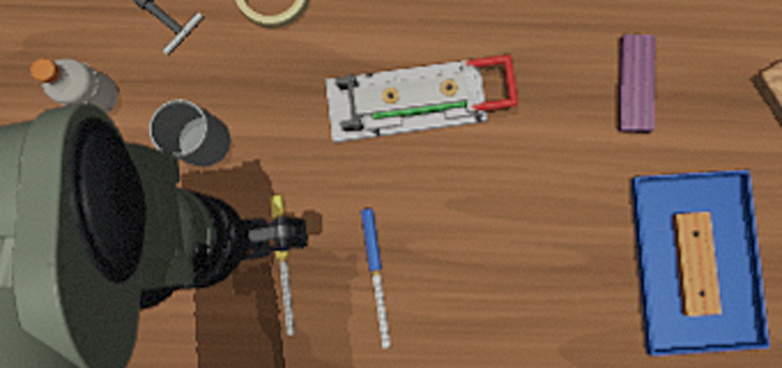

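```bash
cat >> h.py <<'E'
POT=np.array([0.5594,0.2767])
def insertpose(yaw,p,lat=0.0,tipz=0.03,back=0.0,gofs=0.008,fwd=0.0):
    r=horiz(yaw,p); M=r.as_matrix(); d=-M[:,2]; o=np.array([np.cos(yaw),np.sin(yaw),0]); l=np.array([-np.sin(yaw),np.cos(yaw),0])
    tip=np.r_[POT,tipz]-o*(0.035*np.tan(p)-fwd)+l*lat
    return tip-d*(0.1275+gofs+back)+M[:,1]*bot.grip_depth, q4(r)
def graspfile(c,az,gofs=0.008):
    u=np.array([np.cos(az),np.sin(az)]); g=np.array(c)-u*gofs
    q=q4(tq(az+np.pi-np.pi/2))
    bot.set_gripper(0.6,40)
    bot.move_linear(np.r_[g,0.05],speed=0.2,rotation=q)
    f=bot.move_linear(np.r_[g,0.0045],speed=0.05,until_force=8)
    print(f,bot.read_position(),bot.read_ft_force())
    bot.set_gripper(0.0,40)
    p=np.array(bot.read_position()); print(bot.read_gripper_width(),p,bot.read_ft_force())
    bot.move_linear(p+[0,0,0.03],speed=0.08)
    bot.move_linear(np.r_[g,0.25],speed=0.25)
    print(bot.read_gripper_width(),bot.read_joint_positions())
E
python3 - <<'E'
from h import *
graspfile([0.4594,0.1791],-2.972)
P,q=insertpose(0,0.22,back=0.17); print(P,bot.solve_ik(P,q))
bot.move_pose(P,q)
print(bot.read_gripper_width(),bot.read_clock(),bot.read_position())
shot("scene","s13.png");shot("wrist","w13.png")
E
```

```text
False [0.46754057 0.18048714 0.00469185] [-0.06971093 -0.02448896  0.26922246]
0.14529263560266584 [0.46762509 0.18057768 0.00493231] [-0.95352334  0.59009938  4.36939301]
0.14837341558984865 [ 2.21049495e-01  2.24038256e-01 -2.87028561e-01  1.06230725e+00
  3.71091333e-05 -3.09014357e+00]
[0.63649175 0.2767     0.32405578] [ 0.51417903  0.31575237 -1.02648004 -1.09083768 -0.50061605 -3.0189426 ]
0.1463187567529855 74.8417 [0.63665479 0.27663588 0.32360013]
```

View pics/s13.png

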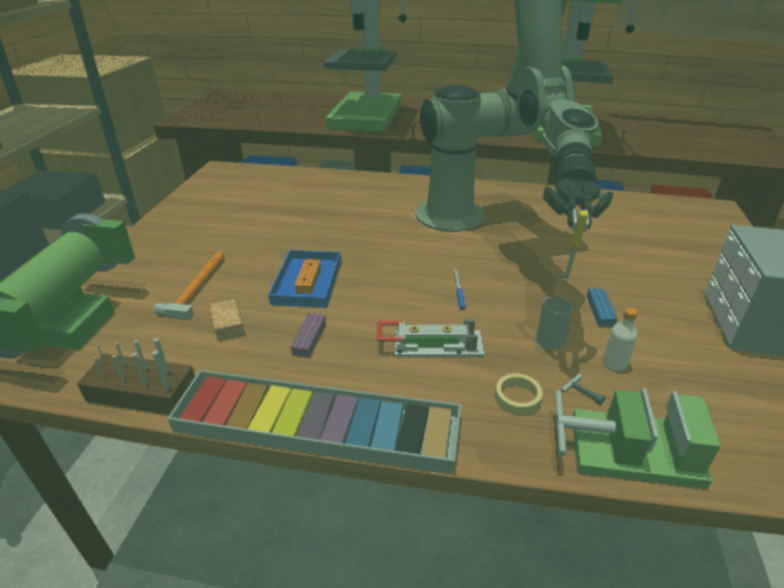

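View pics/w13.png

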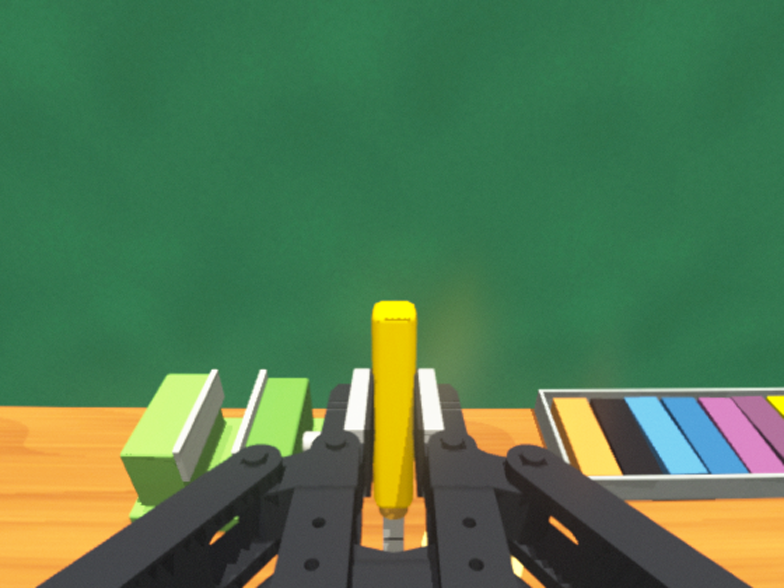

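```bash
python3 - <<'E'
from h import *
T=toolpose(); d=-T[:3,2]; g=T[:3,3]-T[:3,1]*bot.grip_depth; tip=g+d*.1355
print(tip, w2px("scene",tip)*1.4, w2px("scene",np.r_[POT,.1])*1.4, w2px("scene",np.r_[POT,.0])*1.4)
im=np.load("pics/s13.png.npy"); cv2.imwrite("pics/s13c.png",cv2.resize(im[130:270,350:480,::-1],None,fx=4,fy=4,interpolation=cv2.INTER_CUBIC))
print(px2w("scene",[[556/1.4,308/1.4]],0.1))
E
```

```text
[0.58892924 0.27658097 0.19586866] [[564.25605303 272.03790599]] [[555.17926463 302.27377318]] [[547.45154912 338.27973742]]
[[0.57979236 0.2772357  0.1       ]]
```

View pics/s13c.png

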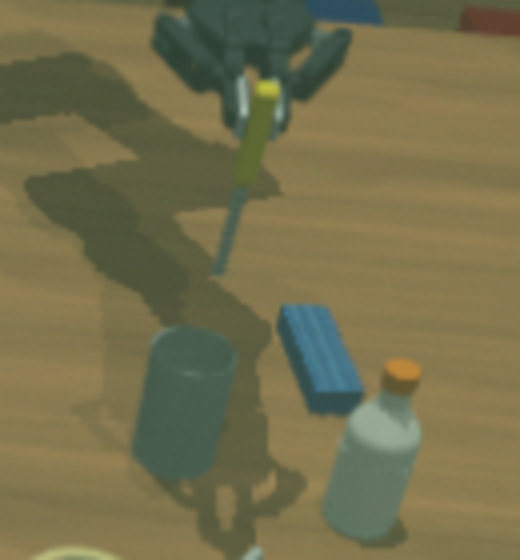

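```bash
python3 - <<'E'
from h import *
for back,sp in ((0.1,0.15),(0.06,.08),(0.0,.06)):
    P,q=insertpose(0,0.22,lat=0.007,back=back)
    f=bot.move_linear(P,speed=sp,until_force=6); print(back,f,bot.read_position()-P,bot.read_ft_force(),bot.read_gripper_width())
    if f: break
shot("scene","s14.png"); shot("top","t14.png"); print(bot.read_clock())
im=np.load("pics/s14.png.npy"); cv2.imwrite("pics/s14c.png",cv2.resize(im[130:270,350:480,::-1],None,fx=4,fy=4,interpolation=cv2.INTER_CUBIC))
E
```

```text
0.1 False [3.40963927e-04 8.87312253e-05 1.25694029e-04] [-0.4195946   0.74055572 -0.94612126] 0.14742004214415938
0.06 False [0.0003631  0.00012124 0.00083391] [-0.1482361  -0.6529918  -0.42669752] 0.14721636655482356
0.0 False [1.44722041e-04 7.48856521e-05 4.43987418e-04] [ 0.60618803 -0.50957695 -0.05440631] 0.1500520653311082
77.4583
```

View pics/s14c.png

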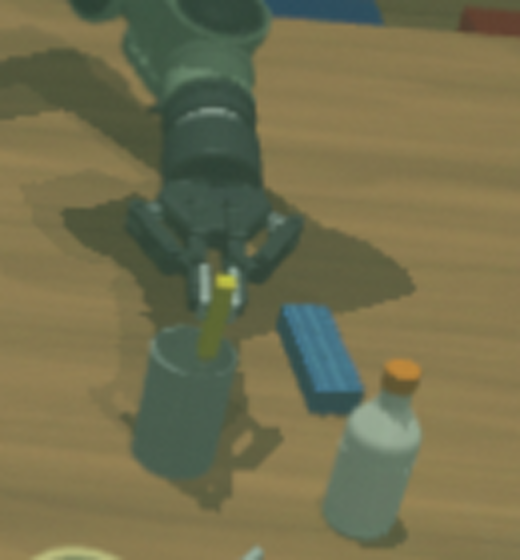

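```bash
python3 - <<'E'
from h import *
bot.set_gripper(0.45); bot.wait(0.3)
T=toolpose()
bot.move_linear(T[:3,3]-T[:3,1]*0.05,speed=0.15)
T=toolpose(); bot.move_linear(T[:3,3]-T[:3,1]*0.06+[0,0,0.12],speed=0.25)
shot("scene","s15.png"); print(bot.read_clock(),bot.read_joint_positions())
im=np.load("pics/s15.png.npy"); cv2.imwrite("pics/s15c.png",cv2.resize(im[130:270,350:480,::-1],None,fx=4,fy=4,interpolation=cv2.INTER_CUBIC))
for yaw in (0.5,0.6,0.7,.8,.9):
  for p in (0.2,.25,.3):
    out=[]
    for k in (0,.05,.1,.17):
        P,q=insertpose(yaw,p,back=k); s=bot.solve_ik(P,q); out.append(None if s is None else np.round(s,2).tolist())
    print(yaw,p,out)
E
```

```text
79.3917 [ 0.75132951  0.27526801 -1.25766036 -1.23550213 -0.72969023 -2.94018579]
0.5 0.2 [None, [0.23, 0.73, -1.24, -1.76, 0.26, 3.09], [0.24, 0.53, -1.21, -1.54, 0.25, 3.09], [0.25, 0.3, -1.13, -1.22, 0.24, 3.09]]
0.5 0.25 [[0.23, 0.85, -1.23, -1.82, 0.26, 3.07], [0.24, 0.65, -1.21, -1.6, 0.25, 3.08], [0.25, 0.47, -1.17, -1.38, 0.24, 3.08], [0.26, 0.27, -1.08, -1.09, 0.23, 3.08]]
0.5 0.3 [[0.24, 0.77, -1.21, -1.67, 0.25, 3.06], [0.25, 0.59, -1.18, -1.45, 0.24, 3.07], [0.26, 0.43, -1.12, -1.24, 0.23, 3.07], [0.27, 0.25, -1.02, -0.96, 0.22, 3.07]]
0.6 0.2 [None, [0.17, 0.72, -1.23, -1.73, 0.42, 3.05], [0.18, 0.53, -1.2, -1.51, 0.41, 3.05], [0.2, 0.3, -1.12, -1.2, 0.4, 3.06]]
0.6 0.25 [[0.17, 0.84, -1.22, -1.79, 0.42, 3.03], [0.18, 0.64, -1.2, -1.57, 0.4, 3.03], [0.2, 0.47, -1.16, -1.35, 0.39, 3.04], [0.21, 0.27, -1.07, -1.07, 0.38, 3.04]]
0.6 0.3 [[0.18, 0.76, -1.2, -1.64, 0.4, 3.01], [0.19, 0.58, -1.17, -1.42, 0.39, 3.02], [0.21, 0.42, -1.11, -1.21, 0.37, 3.02], [0.23, 0.25, -1.01, -0.94, 0.36, 3.03]]
0.7 0.2 [[0.1, 0.9, -1.22, -1.87, 0.59, 3.01], [0.11, 0.7, -1.21, -1.68, 0.57, 3.0
[... 722 characters left out ...]
7, -1.02, -0.98, 0.65, 2.95]]
0.8 0.3 [[0.07, 0.72, -1.15, -1.48, 0.69, 2.88], [0.1, 0.56, -1.12, -1.29, 0.67, 2.9], [0.12, 0.42, -1.07, -1.1, 0.64, 2.91], [0.15, 0.26, -0.97, -0.86, 0.62, 2.92]]
0.9 0.2 [[-0.0, 0.83, -1.15, -1.66, 0.88, 2.9], [0.02, 0.66, -1.14, -1.49, 0.86, 2.91], [0.04, 0.5, -1.11, -1.31, 0.84, 2.91], [0.06, 0.31, -1.04, -1.05, 0.82, 2.92]]
0.9 0.25 [[0.02, 0.76, -1.13, -1.51, 0.85, 2.85], [0.04, 0.6, -1.11, -1.34, 0.83, 2.86], [0.06, 0.45, -1.07, -1.16, 0.81, 2.87], [0.09, 0.28, -0.99, -0.92, 0.78, 2.89]]
0.9 0.3 [[0.03, 0.69, -1.11, -1.36, 0.82, 2.81], [0.06, 0.55, -1.08, -1.19, 0.79, 2.82], [0.08, 0.41, -1.03, -1.02, 0.77, 2.84], [0.12, 0.26, -0.94, -0.79, 0.74, 2.86]]
```

View pics/s15c.png

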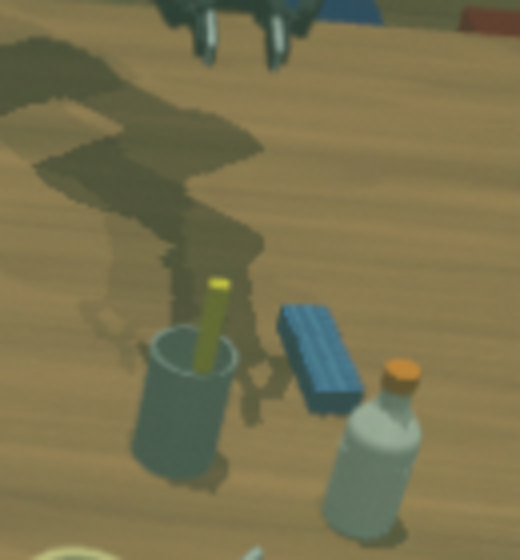

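```bash
python3 - <<'E'
from h import *
q=q4(tq(-np.pi/2+0.5))
s=bot.solve_ik([0.50,0.24,0.30],q); print(s)
bot.move_pose([0.50,0.24,0.30],q)
im,T=shot("wrist","w16.png"); np.save("pics/w16T.npy",T); print(bot.read_clock(),T[:3,3])
print(w2px("wrist",np.r_[POT,0.1],T)*1.4)
E
```

```text
[ 0.31442317  0.30016593 -0.05297628  1.21765412  0.          2.95601582]
84.2833 [0.49992932 0.24001494 0.29988714]
[[388.23335307 150.631041  ]]
```

View pics/w16.png

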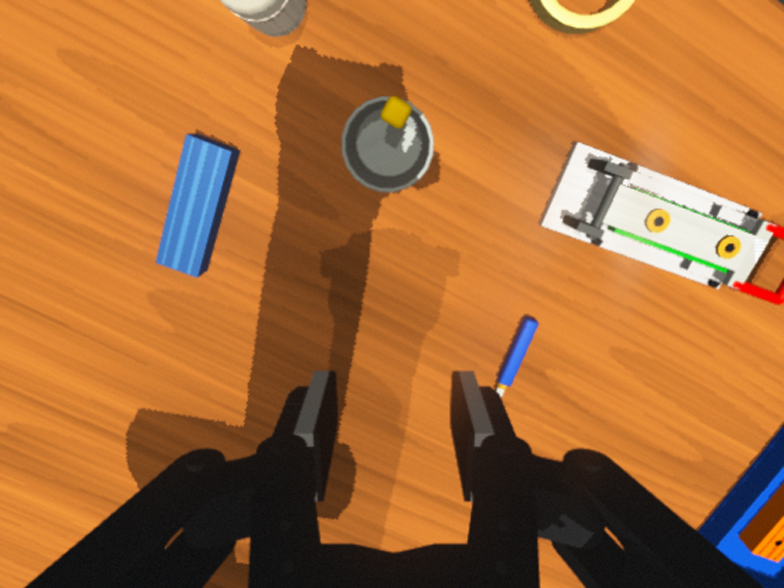

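```bash
sed -i 's/^POT=.*/POT=np.array([0.5630,0.2787])/' h.py; python3 - <<'E'
from h import *
T=np.load("pics/w16T.npy")
Q=px2w("wrist",np.array([[532,319],[505,386]])/1.4,0.010,T); print(Q,Q.mean(0),np.arctan2(*(Q[1]-Q[0])[[1,0]]))
for yaw,p in ((.5,.2),(.6,.2),(.6,.25),(.7,.2)):
  out=[]
  for k in (0,.05,.1):
    P,q=insertpose(yaw,p,back=k,gofs=.022,tipz=.055,lat=.01,fwd=-.008); s=bot.solve_ik(P,q); out.append(None if s is None else np.round(s,2).tolist())
  print(yaw,p,P,out)
for x,y in ((.447,.0698),):
  print(bot.solve_ik([x+.0216,y+.004,.005],q4(tq(-2.949+np.pi/2))))
E
```

```text
[[0.48493827 0.07771447 0.01      ]
 [0.41002925 0.06031139 0.01      ]] [0.44748376 0.06901293 0.01      ] -2.913319157642966
0.5 0.2 [0.60454245 0.31278968 0.29581149] [[0.25, 0.78, -1.27, -1.85, 0.24, 3.09], [0.26, 0.58, -1.24, -1.61, 0.23, 3.09], [0.27, 0.39, -1.19, -1.37, 0.23, 3.09]]
0.6 0.2 [0.60093162 0.3167667  0.29581149] [[0.18, 0.77, -1.26, -1.82, 0.41, 3.05], [0.19, 0.57, -1.24, -1.59, 0.4, 3.06], [0.2, 0.38, -1.19, -1.35, 0.39, 3.06]]
0.6 0.25 [0.6092746  0.32247444 0.2921172 ] [[0.19, 0.69, -1.24, -1.66, 0.39, 3.04], [0.21, 0.5, -1.2, -1.43, 0.38, 3.04], [0.22, 0.34, -1.14, -1.21, 0.37, 3.04]]
0.7 0.2 [0.59694179 0.32036337 0.29581149] [[0.12, 0.76, -1.24, -1.76, 0.57, 3.01], [0.13, 0.56, -1.22, -1.54, 0.56, 3.02], [0.15, 0.38, -1.17, -1.32, 0.54, 3.02]]
[ 4.26788913e-04  4.81180171e-01 -6.55446071e-01  4.34170085e-01
  0.00000000e+00  2.94942679e+00]
```

```bash
python3 - <<'E'
from h import *
graspfile([0.4472,0.0696],-2.944,gofs=.022)
P,q=insertpose(.6,.2,back=.1,gofs=.022,tipz=.055,lat=.01,fwd=-.008); P[2]+=.06
p=np.array(bot.read_position())
bot.move_linear(p+[-.03,0,.08],speed=0.25)
bot.move_pose(P,q)
P,q=insertpose(.6,.2,back=.1,gofs=.022,tipz=.055,lat=.01,fwd=-.008)
bot.move_linear(P,speed=.1)
print(bot.read_gripper_width(),bot.read_clock(),bot.read_position())
shot("scene","s17.png");shot("wrist","w17.png")
im=np.load("pics/s17.png.npy"); cv2.imwrite("pics/s17c.png",cv2.resize(im[130:270,350:480,::-1],None,fx=4,fy=4,interpolation=cv2.INTER_CUBIC))
E
```

```text
False [0.46901792 0.07392986 0.00468878] [-0.23704173  0.60333827 -0.62563648]
0.14682014384681016 [0.46904909 0.07393502 0.0049122 ] [-0.71153362 -0.02652538  4.90099528]
0.15204367011786976 [ 6.82126894e-04  1.74558243e-01 -3.49458838e-01  1.04919287e+00
  1.60291609e-05  2.94467643e+00]
0.148920210079846 92.5 [0.60121759 0.31675076 0.29605809]
```

View pics/s17c.png

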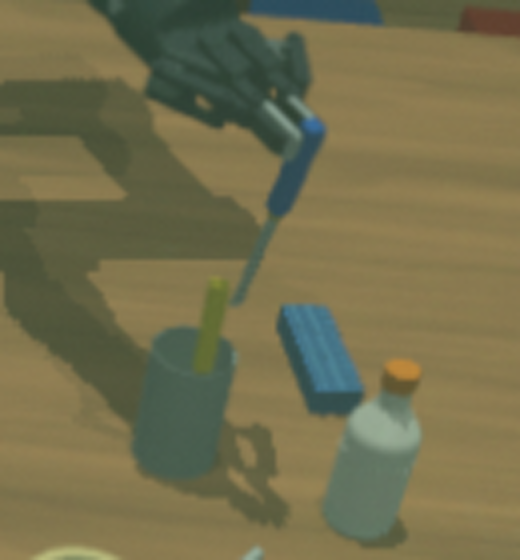

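View pics/w17.png

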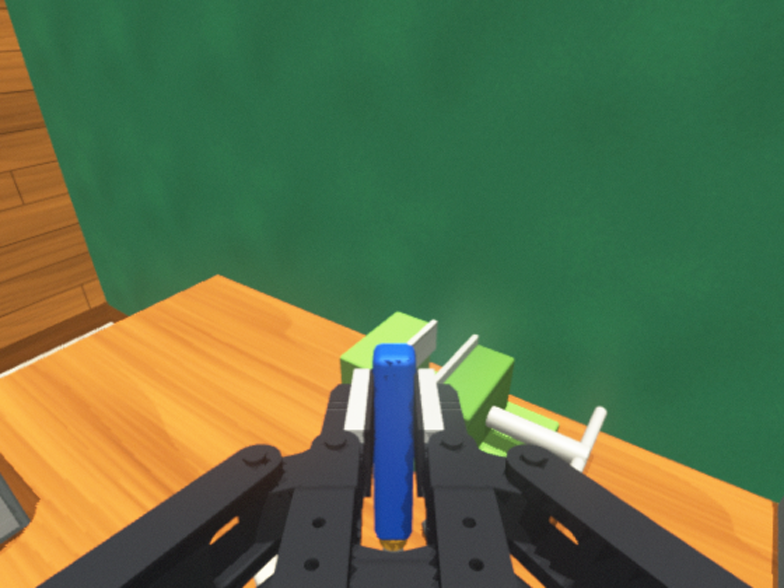

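```bash
python3 - <<'E'
from h import *
T=toolpose(); d=-T[:3,2]; g=T[:3,3]-T[:3,1]*bot.grip_depth; tip=g+d*.1495
f=lambda p:((w2px("scene",p)-[350,130])*4).round(0)
print(tip,f(tip),f(np.r_[POT,.1]), f(tip+d*(tip[2]-.1)/-d[2]), (tip+d*(tip[2]-.1)/-d[2])[:2]-POT, (tip+d*.1)[:2]-POT)
E
```

```text
[0.56180984 0.28975965 0.15399051] [[218. 287.]] [[189. 347.]] [[195. 339.]] [-0.01013616  0.00489945] [-0.01743426 -0.00012602]
```

```bash
python3 - <<'E'
from h import *
T=toolpose(); d=-T[:3,2]; g=T[:3,3]-T[:3,1]*bot.grip_depth; 
f=lambda p:((w2px("scene",p)-[350,130])*4).round(0)
print(g,d,f(g-d*.0155),f(g),f(g+d*.0595),f(g+d*.1495))
im,_=shot("top","t18.png"); cv2.imwrite("pics/t18c.png",cv2.resize(im[160:260,80:200,::-1],None,fx=5,fy=5,interpolation=cv2.INTER_CUBIC))
h=lambda p:((w2px("top",p)-[80,160])*5).round(0)
print(h(g-d*.0155),h(g+d*.0595),h(g+d*.1495),h(np.r_[POT,.1]))
im=np.load("pics/s17.png.npy")
E
```

```text
[0.58609477 0.30648221 0.30055397] [-0.16244102 -0.11185663 -0.98035759] [[295. 107.]] [[287. 126.]] [[258. 194.]] [[218. 287.]]
[[40. 69.]] [[134. 139.]] [[227. 208.]] [[288. 225.]]
```

View pics/t18c.png

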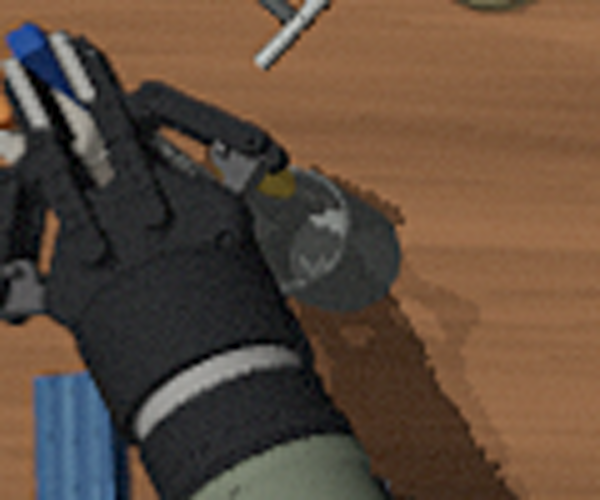

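```bash
sed -i 's/M\[:,1\]\*bot.grip_depth, q4/M[:,1]*0.002, q4/' h.py; python3 - <<'E'
from h import *
kw=dict(gofs=.022,lat=.010,fwd=-.008)
P,q=insertpose(.6,.2,back=.1,tipz=.055,**kw); bot.move_linear(P,speed=.1)
shot("scene","s18.png")
im=np.load("pics/s18.png.npy"); cv2.imwrite("pics/s18c.png",cv2.resize(im[130:270,350:480,::-1],None,fx=4,fy=4,interpolation=cv2.INTER_CUBIC))
P2,q=insertpose(.6,.2,back=.0,tipz=.055,**kw); print(bot.solve_ik(P2,q))
E
```

```text
None
```

View pics/s18c.png

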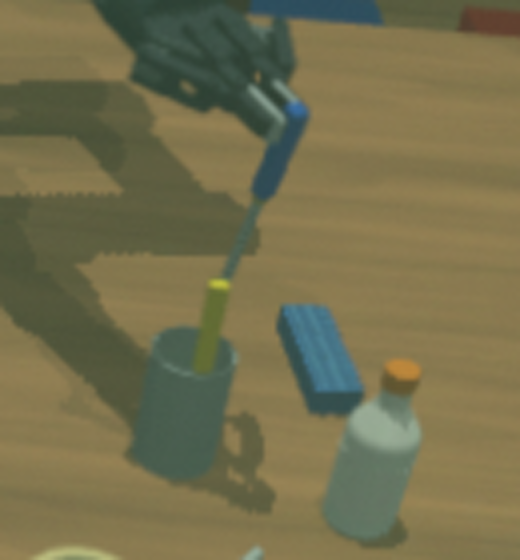

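```bash
python3 - <<'E'
from h import *
for yaw in (.55,.65,.75,.85):
 for p in (.2,.25,.3,.35):
  P,q=insertpose(yaw,p,back=0,tipz=.055,gofs=.022,lat=.010,fwd=-.006); s=bot.solve_ik(P,q)
  P,q=insertpose(yaw,p,back=.07,tipz=.055,gofs=.022,lat=.010,fwd=-.006); s2=bot.solve_ik(P,q)
  print(yaw,p,None if s is None else np.round(s,2),s2 is None)
E
```

```text
0.55 0.2 None False
0.55 0.25 [ 0.21  0.69 -1.28 -1.71  0.33  3.06] False
0.55 0.3 [ 0.22  0.61 -1.25 -1.54  0.31  3.04] False
0.55 0.35 [ 0.23  0.53 -1.21 -1.38  0.3   3.03] False
0.65 0.2 [ 0.13  0.77 -1.29 -1.83  0.51  3.03] False
0.65 0.25 [ 0.14  0.68 -1.27 -1.66  0.49  3.  ] False
0.65 0.3 [ 0.15  0.59 -1.23 -1.49  0.47  2.98] False
0.65 0.35 [ 0.17  0.52 -1.2  -1.33  0.45  2.96] False
0.75 0.2 [ 0.06  0.74 -1.26 -1.75  0.67  2.98] False
0.75 0.25 [ 0.08  0.65 -1.24 -1.58  0.65  2.95] False
0.75 0.3 [ 0.09  0.58 -1.21 -1.41  0.62  2.92] False
0.75 0.35 [ 0.11  0.51 -1.17 -1.26  0.6   2.89] False
0.85 0.2 [ 0.01  0.71 -1.22 -1.64  0.82  2.92] False
0.85 0.25 [ 0.02  0.63 -1.2  -1.47  0.79  2.88] False
0.85 0.3 [ 0.04  0.56 -1.17 -1.31  0.76  2.84] False
0.85 0.35 [ 0.06  0.5  -1.14 -1.15  0.73  2.81] False
```

```bash
python3 - <<'E'
from h import *
kw=dict(gofs=.022,lat=.010,fwd=-.006,tipz=.055)
P,q=insertpose(.7,.25,back=.1,**kw); bot.move_linear(P,speed=.1,rotation=q)
for b,s in ((.06,.08),(0,.06)):
    P,q=insertpose(.7,.25,back=b,**kw); f=bot.move_linear(P,speed=s,until_force=5)
    print(b,f,bot.read_position()-P,bot.read_ft_force(),bot.read_gripper_width())
    if f: break
print(bot.read_clock())
for c in("scene","top"):
  im,_=shot(c,f"{c}19.png")
  cv2.imwrite(f"pics/{c}19c.png",cv2.resize((im[130:270,350:480] if c=="scene" else im[150:270,60:220])[:,:,::-1],None,fx=4,fy=4,interpolation=cv2.INTER_CUBIC))
E
```

```text
0.06 False [-0.00030154  0.00015676 -0.00042978] [ 0.07692292 -0.75411812 -0.16778454] 0.14884107937467891
0 False [1.74580421e-04 5.89930039e-05 4.63648191e-04] [-0.21376903 -0.14406309 -1.2301904 ] 0.1471900060614424
95.125
```

View pics/scene19c.png

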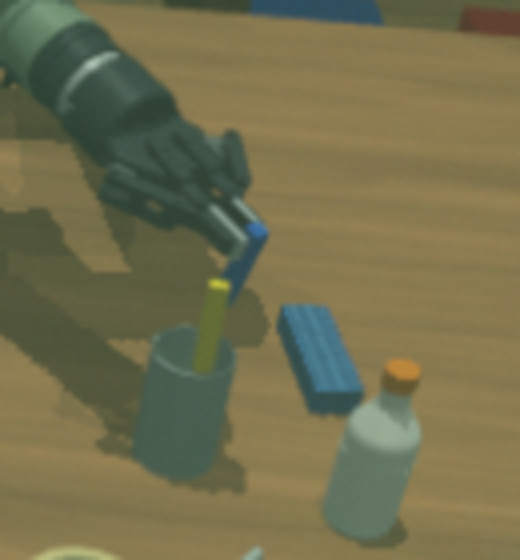

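View pics/top19c.png

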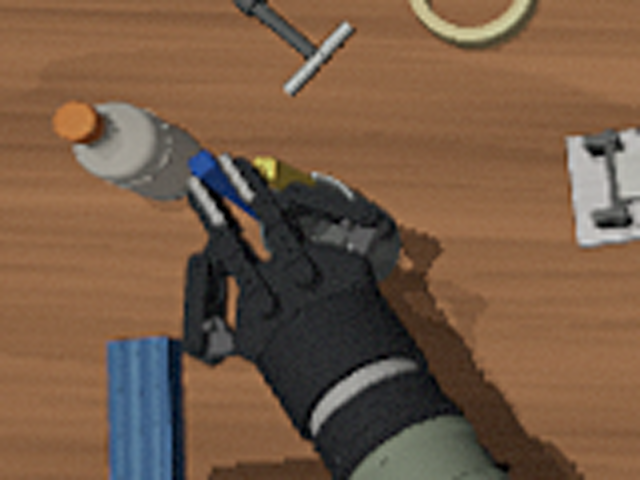

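```bash
python3 - <<'E'
from h import *
bot.set_gripper(0.35); bot.wait(0.5)
im,_=shot("scene","s20.png"); cv2.imwrite("pics/s20c.png",cv2.resize(im[130:270,350:480,::-1],None,fx=4,fy=4,interpolation=cv2.INTER_CUBIC))
print(bot.read_ft_force(),bot.read_clock())
E
```

```text
[0.34258102 0.17856101 0.32687728] 96.0833
```

View pics/s20c.png

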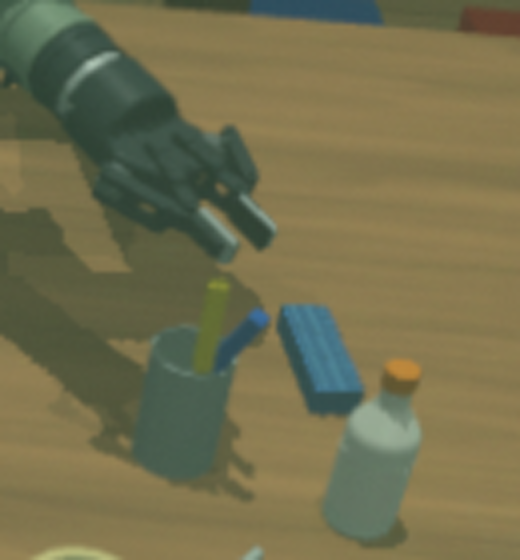

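```bash
python3 - <<'E'
from h import *
T=toolpose()
bot.move_linear(T[:3,3]-T[:3,1]*0.04+[0,0,.02],speed=0.15)
T=toolpose(); bot.move_linear(T[:3,3]-T[:3,1]*0.06+[0,0,0.12],speed=0.25)
bot.move_pose([0.50,0.20,0.32],q4(tq(-np.pi/2+0.5)))
im,T=shot("wrist","w21.png"); np.save("pics/w21T.npy",T)
print(w2px("wrist",np.r_[POT,0.1],T)*1.4)
bot.move_pose([0.35,-0.45,0.35],q4(tq(-np.pi/2+0.5)))
for c in("scene","top"): shot(c,f"{c}21.png")
print(bot.read_clock())
E
```

```text
Traceback (most recent call last):
cell.PlanningError: the arm cannot follow that straight line within its joint ranges
```

```bash
python3 - <<'E'
from h import *
T=toolpose(); print(T[:3,3])
bot.move_linear(T[:3,3]+[0,0,.12],speed=0.15)
bot.move_pose([0.50,0.20,0.32],q4(tq(-np.pi/2+0.5)))
im,T=shot("wrist","w21.png"); np.save("pics/w21T.npy",T)
print(w2px("wrist",np.r_[POT,0.1],T)*1.4)
bot.move_pose([0.35,-0.45,0.35],q4(tq(-np.pi/2+0.5)))
for c in("scene","top"): shot(c,f"{c}21.png")
print(bot.read_clock())
E
```

```text
[0.57491841 0.30178907 0.19935233]
[[338.95807216 115.25532635]]
101.5667
```

View pics/w21.png

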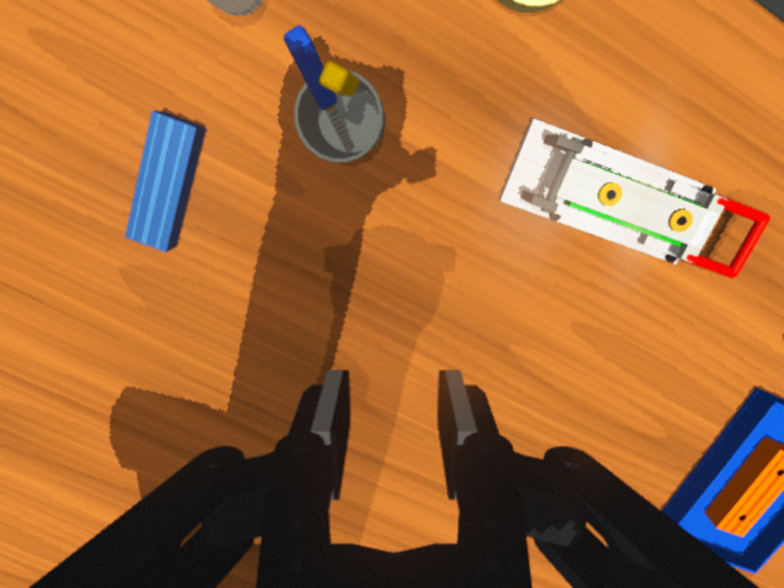

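View pics/scene21.png

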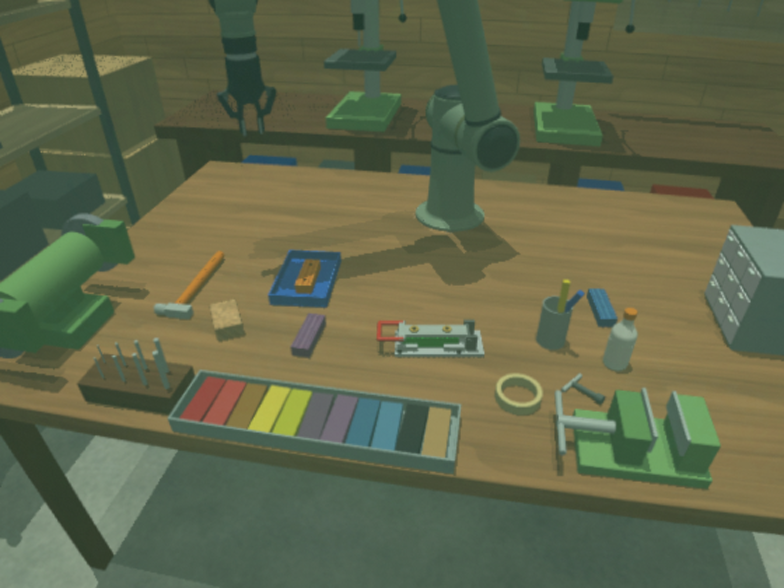

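View pics/top21.png

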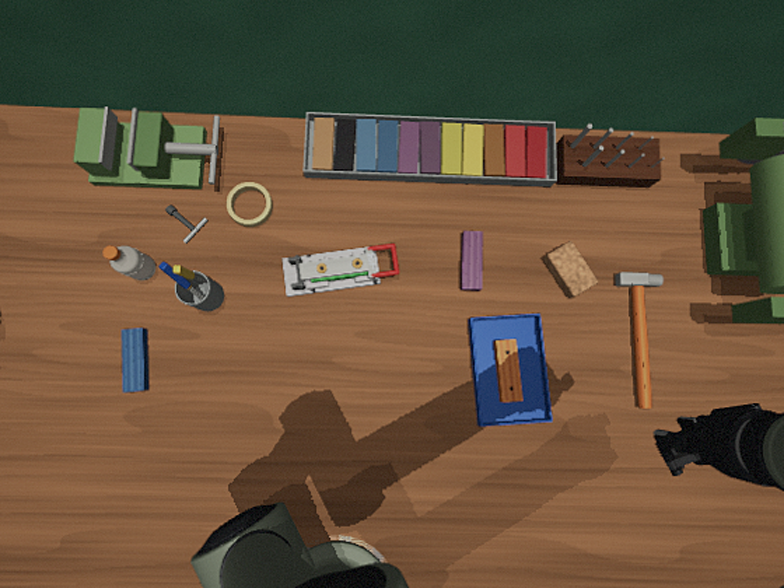

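```bash
python3 - <<'E'
from h import *
from scipy.optimize import brentq
T=np.load("pics/w21T.npy")
for n,t,b in (("blue",[350,150],[297,37]),):
  for tz in(.006,.015):
    a=px2w("wrist",np.array([t])/1.4,tz,T)[0]
    f=lambda z:np.linalg.norm(px2w("wrist",np.array([b])/1.4,z,T)[0]-a)-.165
    for z0 in (.10,.11,.12,.13,.14,.15,.16): 
        c=px2w("wrist",np.array([b])/1.4,z0,T)[0]; print(tz,z0,round(np.linalg.norm(c-a),4),np.degrees(np.arccos((c-a)[2]/np.linalg.norm(c-a))).round(1))
    print(a[:2]-POT)
E
```

```text
0.006 0.1 0.1246 41.0
0.006 0.11 0.131 37.4
0.006 0.12 0.1379 34.2
0.006 0.13 0.1451 31.3
0.006 0.14 0.1527 28.7
0.006 0.15 0.1607 26.3
0.006 0.16 0.1688 24.2
[-0.02444278 -0.01219894]
0.015 0.1 0.1179 43.9
0.015 0.11 0.1239 39.9
0.015 0.12 0.1305 36.4
0.015 0.13 0.1374 33.2
0.015 0.14 0.1448 30.3
0.015 0.15 0.1526 27.8
0.015 0.16 0.1606 25.5
[-0.0237705  -0.01272566]
```

```bash
python3 - <<'E'
from h import *
bot.wait(0.5); print(bot.read_clock(),bot.read_ft_force()); bot.close_job()
E
```

```text
102.0667 [-0.30826524  0.21567474 -0.35624855]
the job is handed in; nothing more can be done
```

I changed over the jig, stood both files in the pot and handed the job in at 102 s. The interface gives no verdict, so what follows is from my own checks.

- **Leaf and blocks:** I opened the leaf to about 1.75 rad and laid the drilled block flat near the middle of the blue tray. The green block's first descent stopped on a pocket wall. After a sideways correction of about 1 mm it went down to the pocket floor. My last clear view of it before closing showed it square and about 1 mm from my estimate of the pocket's centre. I then closed the leaf and pressed on the bar until its top was 45 mm above the bench, which is the closed position.
- **Files:** Only the yellow and blue files were on the bench; I saw no red or orange one in any picture. Both stand blade down in the pot. Yellow is nearly upright, and blue leans about 25° with its tip on the pot floor.
- **Other items:** The last scene and top pictures show everything else where it started, with the robot clear of everything.

Two of my estimates were off:
- **File grip:** I first assumed the files sat 17 mm deeper in the jaws than they did. Yellow went in anyway, and I corrected this before inserting blue.
- **Leaf opening:** The wrist force reached about 35 N while opening the leaf, well under the 120 N limit.

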